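# Assemble and load a keyed bench carousel

### The arm

A 6-joint arm with a two-finger parallel gripper is mounted at the origin on the work surface. World frame = base frame: x ahead of the robot, y to its left, z up, the work surface at z = 0. Lengths are in m, angles in rad, forces in N, time in s.
With the tool pointing down it reaches from about 0.4 to 0.825 m from the base axis. Payload 7 kg.
Tool frame: the origin (TCP) lies between the finger pads; the fingertips stand 22 mm ahead of it and the grasp point (between the pads) lies 3 mm ahead of it (arm.tip_reach is the distance from the TCP to the fingertips, in m); z points along the fingers, y is the line along which they close (so a half turn about z gives the same grasp; the last joint's range is limited). The gripper opens to 88 mm and grips with 3 to 60 N. Pads are 19 mm wide; open, the fingers measure 130 mm over their backs; the gripper's body (78 mm by 193 mm) begins 47 mm behind the grasp point.
Start: joints at [1.527, 0.359, 0.012, 0, -1.224, -0.288], TCP at [0.22, 0.638, 0.21] pointing down, gripper open.
Joint ranges: [-3.07, 3.07], [-1.43, 2.12], [-1.02, 1.25], [-3.03, 1.67], [-3.05, -0], [-3.03, 3.03]. Speed limits (rad/s): [2.39, 2.39, 3.01, 3.14, 3.14, 3.14].

### API

Orientations are given as [roll, pitch, yaw] about the fixed x, y, z axes, in that order (R = Rz(yaw) Ry(pitch) Rx(roll)).
In Python, from station import arm, viewer gives the robot as it stands. The module is installed in compiled form; this text tells all that it offers.
- The arm moves only by the tool apply_moves, never from a script. Its argument "commands" is a list that holds one entry, the list of rows, each a list of 5 numbers: the closure, from -1 (fully open) to 1 (shut), then the shift along the world's x, y, z as a fraction of full scale, then the turn about the world's z as a fraction of full scale. In form: [[[fingers, tx, ty, tz, yaw], ...]]. A call has 1 to 12 rows; each row shifts and turns the commanded pose from where the row before left it; what a row does not reach is not made up. Full scale, the value 1, is 20 cm for a shift and pi rad for a turn. A row lasts 1/10 s, in which the tool goes at most 50 mm and 8.59 degrees, less where a joint would pass 70% of its speed; a pose out of reach is approached as far as the arm can. A call with a number of a shift or a turn outside -1 to 1 is refused whole. A call with a gripper value outside its range is refused whole. The fingers move at their own pace and stop on an object; "force" is the grip in N (left out, the last holds). Time passes only in rows, so rows that do not move let the fingers close. It gives the time, the measured TCP pose, the force, the opening and the grip force at its end, in the units of the state.
- arm.get_state(): the state, without advancing time (a new reading comes with each control period).
- viewer.grab_frame(name): name is "scene" or "top" or "wrist"; returns a dict with "image" (420x560x3 uint8, blue, green, red), "mtx" (3x3 intrinsics, pixels), "rvec" (rotation vector, rad) and "tvec" (3), from world to camera coordinates, as OpenCV has them. Camera axes: x right, y down, z forward; pixel columns grow to the right and rows downward; lengths in m; the calibration is good to about 2 mm. A picture is of the moment at which its call begins. There is no depth.
- arm.job_done(): hands the job in; it is judged then, once.
The state is a dict: "t": time; "q": joint angles; "qd": joint speeds; "joint_efforts": joint torques, N m; "eef_pos": TCP position; "ee_rot": TCP orientation; "force": force on the tool from outside, world axes, zero at the start; "moment": the same for the moment, N m; "width": finger opening in m; "gripper_force": force on a finger pad.
Only numpy, scipy, OpenCV 4.12 (cv2) and the standard library are available. Lean on these libraries where they do the work, as an engineer would, in place of code of your own. Each camera call takes 0.05 s, during which the arm holds its last target. There are 200 camera calls.

### The job

Get the bench carousel ready for the phone-cleaning station: drop the loose key into the slot across the spindle's top, midway along it, then slide the carousel plate over the spindle with its keyway on the key until you feel it seat fully home on the shoulder. Then stand every jar and bottle upright on the plate, flat inside its rim, and leave the phones, tape and label roll alone.

Things in the scene. Friction and masses are not known exactly. Their poses are not given: they have to be found in the camera images.
- slot (a point): Centre of the floor of the slot across the top of the spindle, 54 mm above the table. The upright round steel spindle is 40 mm across and its top is 64 mm above the table. The slot is 22 mm wide (flared to 29 mm at the mouth) and 10 mm deep, open above and at both ends, straight across the top. x = along the slot, z = up.
- shoulder (a point): Point on the spindle's axis at the height of the shoulder it rises from: a flat round steel face 140 mm across, 28 mm above the table, on a grey fixed round base 160 mm across and 18 mm high. The carousel plate must rest on this face. Axes as slot.
- key_c (a point): Centre of the loose steel key, a plain square bar 100 mm long, 18 x 18 mm in section with 2 mm corners cut back, 0.25 kg, lying on the table. x = along its length (either way round is the same; any long face may be up). In the slot it stands 8 mm proud of the spindle's top and sticks out 30 mm past it at each end, room for fingers to hold it by one end.
- plate_c (a point): Hub of the loose aluminium carousel plate (0.5 to 0.8 kg): point on its axis, 24 mm above the plate's underside. The hub is a block 136 mm long (x), 60 mm wide (y), 48 mm high from the underside, to be gripped from above across its flat 60 mm sides. Through it from top to bottom go a bore 44 mm across and a keyway opening 22 mm wide, 116 mm long along x. Half a turn about z is the same.
- plate: The carousel plate: origin on its axis at its underside, axes as plate_c. A disc 280 mm across, 6 mm thick, with an upright rim 4 mm thick round its edge whose top is 40 mm above the underside. Starts flat on the table, hub up. Home, its underside lies on the shoulder; with the keyway out of line with the key it stops 44 mm higher, on the key's top.
- pot0_c (a point): Centre (35 mm above its foot, on its axis) of a round screw-top jar, 70 mm high, 64 mm across, 0.15 to 0.3 kg, standing upright on the table; z = up its axis. May be absent.
- pot1_c (a point): Centre (35 mm above its foot, on its axis) of a round screw-top jar, 70 mm high, 64 mm across, 0.15 to 0.3 kg, standing upright on the table; z = up its axis. May be absent.
- pot2_c (a point): Centre (45 mm above its foot, on its axis) of a round plastic bottle, heavier towards its foot, 90 mm high, body 60 mm across up to 68 mm, then a shoulder and a cap 30 mm across, 0.17 to 0.35 kg, standing upright on the table; z = up its axis. May be absent.
- pot3_c (a point): Centre (45 mm above its foot, on its axis) of a round plastic bottle, heavier towards its foot, 90 mm high, body 60 mm across up to 68 mm, then a shoulder and a cap 30 mm across, 0.17 to 0.35 kg, standing upright on the table; z = up its axis. May be absent.
- phones: Bystander: a stack of used phones, 154 x 78 mm, 54 mm high; origin at the centre of its underside. Leave it alone.
- tape: Bystander: a roll of packing tape lying flat, 100 mm across, 48 mm high; origin at the centre of its underside. Leave it alone.
- labels: Bystander: a roll of labels standing upright, 80 mm across, 100 mm high; origin at the centre of its underside. Leave it alone.
Mind the look-alikes: they are no part of the job. Leave any blue or orange look-alike of the part that bears key_c alone.

How it is judged:
By the outcome, as a careful person would: the job done as asked, in the order asked, and still so for the second after the job is handed in, with the robot touching nothing.
Of pot0, pot1, pot2, pot3 only 3 to 4 are there at a start; the rules pass over those that are not, and their reading is None.
At some moment in a run one of key, pot0, pot1, pot2, pot3 may be knocked a few centimetres aside while the robot is not near it.
Once in a run the grip may slacken for a moment while it holds something.
It also fails if it takes over 210 s, if anything falls off the work surface, if the arm or the gripper's body presses on something with over 40 N, if the wrist force passes 120 N, or if a joint passes its speed limit or range.

## Working session

There is one attempt and no reset: what is moved stays moved. The work goes in short steps, Python scripts to look and compute and a tool call to move; the robot and the scene stay as the last step left them, time stands still between calls to the robot, and variables do not carry over. Pictures are saved under pics/ and viewed, at most 14 in all, crops included, and the job is handed in when it is done.

Besides the shell and the picture viewer there is one more tool, called after "Request:" by a JSON object that holds its "fn" and its "kwargs". apply_moves: Moves the arm, as the interface text tells. Shift numbers are shares of 20 cm and turn numbers shares of pi rad, none past 1 either way. Its arguments: {"type":"object","properties":{"commands":{"type":"array","items":{"type":"array","items":{"type":"array","items":{"type":"number"}}}},"force":{"type":"number"}},"required":["commands"]}

```bash
mkdir -p pics
cat > h.py <<'E'
import numpy as np, cv2
from station import arm, viewer
def grab(n,save=None):
    f=viewer.grab_frame(n)
    if save: cv2.imwrite('pics/'+save,f['image'])
    return f
def ray(f,uv,z):
    R=cv2.Rodrigues(np.array(f['rvec'],float))[0];t=np.array(f['tvec'],float).ravel()
    c=-R.T@t; d=R.T@np.linalg.inv(f['mtx'])@np.array([uv[0],uv[1],1.])
    return c+d*(z-c[2])/d[2]
def proj(f,p):
    return cv2.projectPoints(np.array(p,float).reshape(-1,3),np.array(f['rvec'],float),np.array(f['tvec'],float),np.array(f['mtx'],float),None)[0].reshape(-1,2)
E
python3 - <<'E'
from h import *
a=grab('top','top0.png');b=grab('scene','scene0.png')
for f in(a,b):
    R=cv2.Rodrigues(np.array(f['rvec'],float))[0];print((-R.T@np.array(f['tvec']).ravel()).round(3),f['mtx'])
s=arm.get_state();print(s)
E
```

```text
[ 0.311 -0.028  1.309] [[531.37923843   0.         279.62980795]
 [  0.         531.37923843 215.11342105]
 [  0.           0.           1.        ]]
[1.139 0.484 0.888] [[507.8559325    0.         282.6478156 ]
 [  0.         507.8559325  209.44997327]
 [  0.           0.           1.        ]]
{'t': 0.1, 'q': array([ 1.52711665e+00,  3.59308345e-01,  1.11534603e-02, -3.06721109e-04,
       -1.22409670e+00, -2.88117203e-01]), 'qd': array([-0.000821  , -0.00155684,  0.00121022, -0.00183319,  0.00014473,
       -0.00107941]), 'joint_efforts': array([-9.55358300e-04, -5.84163237e+01,  2.93750185e+01,  7.01546699e+00,
        1.01862327e-02, -6.37491348e-05]), 'eef_pos': array([0.21974319, 0.63774268, 0.20882249]), 'ee_rot': array([ 3.14011544e+00, -1.37077848e-04, -3.31901207e-01]), 'force': array([-0.51369076, -0.41744706,  0.38384545]), 'moment': array([ 0.04586434,  0.00981888, -0.05088591]), 'gripper_force': 0.0, 'width': 0.08773897861673516}
```

View pics/top0.png

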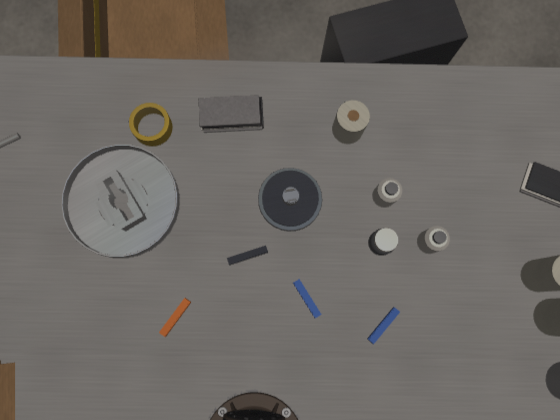

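View pics/scene0.png

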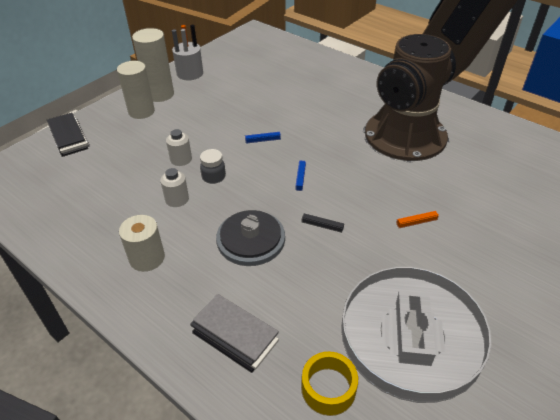

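Top view: the key candidates are the dark bar (247,255), blue bars (307,298) and (383,325), and the orange bar (175,317). I choose the dark bar, since blue and orange are look-alikes. The spindle is at (290,197) and the plate at (120,200). There is one jar at (386,240) and bottles at (390,190) and (437,239). Label roll (353,116), tape (150,123) and phones (230,112) stay untouched.

Run:
```python
from h import *
f=grab('top');g=grab('scene');im=f['image']
c=cv2.resize(im[150:280,60:190],None,fx=3,fy=3,interpolation=2);d=cv2.resize(im[150:280,220:350],None,fx=3,fy=3,interpolation=2)
cv2.imwrite('pics/c1.png',np.hstack([c,d]))
# key
gr=cv2.cvtColor(im,6)
m=((gr<60).astype(np.uint8)*255);m2=np.zeros_like(m);m2[240:272,220:275]=m[240:272,220:275]
cs=max(cv2.findContours(m2,0,1)[0],key=cv2.contourArea);r=cv2.minAreaRect(cs);print(r)
B=np.array([ray(f,p,.012)[:2] for p in cv2.boxPoints(r)]);print('key',B.mean(0),[np.linalg.norm(B[i]-B[i-1]) for i in range(4)])
for i in range(2): print(np.degrees(np.arctan2(*(B[i+1]-B[i])[::-1])))
for n,p,z in [('spindle',(291,195),.064),('base',(290,199),.018),('plate rim',(121,201),.04),('jar',(386,240),.07),('b1',(391,188),.09),('b2',(439,237),.09),('label',(353,116),.1),('tape',(150,123),.048),('phones',(230,111),.054)]:print(n,ray(f,p,z)[:2].round(3))
for n,p,z in [('spindle',(250,222),.064),('jar',(212,158),.07),('b1',(172,174),.09),('b2',(176,134),.09),('key',(323,222),.009)]:print('sc',n,ray(g,p,z)[:2].round(3))
```

```text
((247.18142700195312, 254.9419403076172), (6.781259536743164, 40.154197692871094), 72.25532531738281)
key [0.43746207 0.02729269] [np.float64(0.016591477201605857), np.float64(0.097870771345564), np.float64(0.016679884739540195), np.float64(0.09767420083401747)]
-71.26756490883876
-161.3359555908216
spindle [ 0.578 -0.076]
base [ 0.577 -0.076]
plate rim [0.561 0.334]
jar [ 0.472 -0.301]
b1 [ 0.593 -0.311]
b2 [ 0.478 -0.421]
label [ 0.766 -0.222]
tape [0.757 0.274]
phones [0.79  0.077]
sc spindle [ 0.582 -0.075]
sc jar [ 0.48  -0.296]
sc b1 [ 0.599 -0.309]
sc b2 [ 0.485 -0.42 ]
sc key [0.436 0.024]
```

View pics/c1.png

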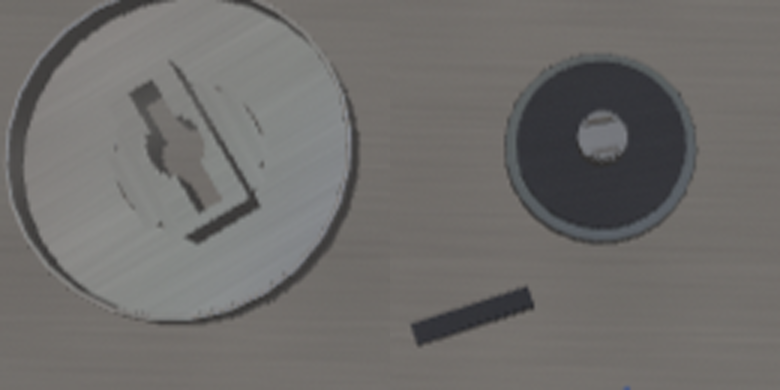

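Request:
{"fn": "apply_moves", "kwargs": {"commands": [[[-1, 0.09, -0.24, 0, -0.024], [-1, 0.09, -0.24, 0, -0.024], [-1, 0.09, -0.24, 0, -0.024], [-1, 0.09, -0.24, 0, -0.024], [-1, 0.09, -0.24, 0, -0.024], [-1, 0.09, -0.24, 0, -0.024], [-1, 0.09, -0.24, 0, -0.024], [-1, 0.09, -0.24, 0, -0.024], [-1, 0.09, -0.24, 0, -0.024], [-1, 0.09, -0.24, 0, -0.024], [-1, 0.09, -0.24, 0, -0.024], [-1, 0.09, -0.24, 0, -0.024]]]}}

```text
t: 1.4
eef_pos: [0.4308, 0.0745, 0.2101]
ee_rot: [-3.14, 0.0, -1.239]
force: [1.4, 0.4, 0.2]
width: 0.0879
gripper_force: 0.0
```

Run:
```python
from h import *
f=grab('wrist','w1.png');s=arm.get_state();print(s['eef_pos'],s['ee_rot'])
R=cv2.Rodrigues(np.array(f['rvec'],float))[0];print((-R.T@np.array(f['tvec']).ravel()).round(3),R[2],f['mtx'][0,0])
```

```text
[0.43180052 0.06875487 0.2097842 ] [ 3.14102945e+00 -1.32861988e-03 -1.24787444e+00]
[ 0.458 -0.002  0.385] [-0.0969555   0.28258669 -0.95432929] 299.10597255643603
```

View pics/w1.png

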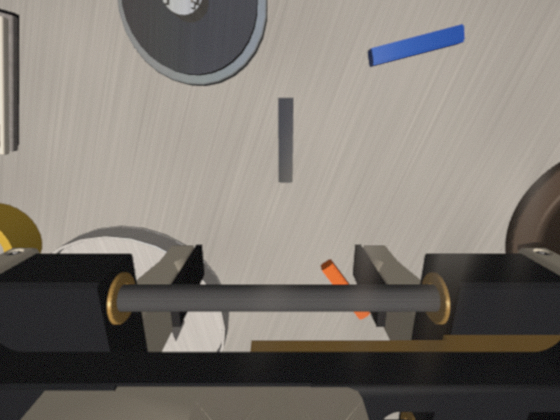

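The wrist view shows the grey key at (286,140), aligned with the fingers, and the spindle near (183,0).

```bash
cat >> h.py <<'E'
def keym(f,z,roi,thr=80):
    x0,y0,x1,y1=roi;gr=cv2.cvtColor(f['image'],6);m=np.zeros_like(gr);m[y0:y1,x0:x1]=(gr[y0:y1,x0:x1]<thr)*255
    c=max(cv2.findContours(m,0,1)[0],key=cv2.contourArea);r=cv2.minAreaRect(c)
    B=np.array([ray(f,p,z)[:2] for p in cv2.boxPoints(r)]);e=B[1]-B[0],B[2]-B[1]
    l=max(e,key=np.linalg.norm);a=np.degrees(np.arctan2(l[1],l[0]))
    return B.mean(0).round(4),[np.linalg.norm(v).round(4) for v in e],round(((a+180)%180)-180,2),r
E
python3 - <<'E'
from h import *
f=grab('wrist');s=arm.get_state();print(s['eef_pos'],s['ee_rot'])
g=cv2.cvtColor(f['image'],6);print(g[140,280:294],g[140,260:265])
for t in(90,110,130):print(keym(f,.018,(265,85,310,195),t))
E
```

```text
[0.43120427 0.07136106 0.20957444] [ 3.14098745e+00 -5.85245812e-04 -1.24580367e+00]
[ 78  82  83  86  86  86  86  89  91  90  95 128 157 173] [174 173 172 169 175]
(array([0.4431, 0.0158]), [np.float64(0.0151), np.float64(0.0783)], np.float64(-70.73), ((283.5, 137.5), (67.0, 13.0), 90.0))
(array([0.4401, 0.0248]), [np.float64(0.0151), np.float64(0.0973)], np.float64(-70.73), ((283.5, 145.0), (82.0, 13.0), 90.0))
(array([0.4397, 0.0241]), [np.float64(0.0162), np.float64(0.0984)], np.float64(-70.67), ((284.0, 144.5), (83.0, 14.0), 90.0))
```

Request:
{"fn": "apply_moves", "kwargs": {"commands": [[[-1, -0.02, -0.06, -0.1, 0.002], [-1, 0, 0, -0.15, 0], [-1, 0, 0, -0.15, 0], [-1, 0, 0, -0.15, 0], [-1, 0, 0, -0.1, 0], [-1, 0, 0, 0, 0], [-1, 0, 0, 0, 0], [-1, 0, 0, 0, 0]]]}}

```text
t: 2.3
eef_pos: [0.4274, 0.065, 0.0809]
ee_rot: [-3.14, 0.0, -1.23]
force: [-0.4, -0.2, -0.5]
width: 0.0878
gripper_force: 0.0
```

Run:
```python
from h import *
f=grab('wrist','w2.png');s=arm.get_state();print(s['eef_pos'],s['ee_rot'])
f=grab('wrist');s=arm.get_state();print(s['eef_pos'],s['ee_rot'])
for t in(90,110,130):print(keym(f,.018,(200,100,380,300),t))
```

```text
[0.42741917 0.06502435 0.08090028] [-3.13931737e+00  4.20863781e-04 -1.22977523e+00]
[0.42731262 0.06493549 0.08082665] [-3.13933796e+00  4.69942733e-04 -1.22991994e+00]
(array([0.4004, 0.1125]), [np.float64(0.155), np.float64(0.0544)], np.float64(-160.32), ((289.5, 272.0), (54.0, 179.0), 90.0))
(array([0.4004, 0.1125]), [np.float64(0.155), np.float64(0.0544)], np.float64(-160.32), ((289.5, 272.0), (54.0, 179.0), 90.0))
(array([0.4005, 0.1121]), [np.float64(0.0553), np.float64(0.1548)], np.float64(-160.32), ((289.5, 271.5), (178.99996948242188, 54.99999237060547), 0.0))
```

View pics/w2.png

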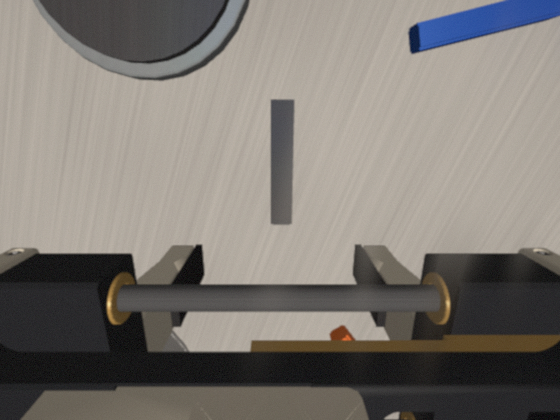

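The key spans (282, 99–224) between the open fingers.

Run:
```python
from h import *
f=grab('wrist');s=arm.get_state();print(s['eef_pos'],s['ee_rot'])
for t in(110,130):print(keym(f,.018,(240,85,330,235),t))
```

```text
[0.42720021 0.06485348 0.08070064] [-3.13949488e+00  5.04127904e-04 -1.23007470e+00]
(array([0.4393, 0.024 ]), [np.float64(0.0979), np.float64(0.0164)], np.float64(-70.78), ((281.9999694824219, 161.5), (21.999996185302734, 122.99998474121094), 0.0))
(array([0.4391, 0.0244]), [np.float64(0.0988), np.float64(0.0164)], np.float64(-70.78), ((281.9999694824219, 162.0), (21.999996185302734, 123.99998474121094), 0.0))
```

Request:
{"fn": "apply_moves", "kwargs": {"commands": [[[-1, 0, -0.033, -0.1, 0], [-1, 0, 0, -0.1, 0], [-1, 0, 0, -0.075, 0], [-1, 0, 0, 0, 0], [-1, 0, 0, 0, 0], [-1, 0, 0, 0, 0]]]}}

```text
t: 3.05
eef_pos: [0.4273, 0.0582, 0.0257]
ee_rot: [-3.14, 0.0, -1.23]
force: [0.0, -0.8, 0.4]
width: 0.0876
gripper_force: 0.0
```

Request:
{"fn": "apply_moves", "kwargs": {"commands": [[[1, 0, 0, -0.008, 0], [1, 0, 0, 0, 0], [1, 0, 0, 0, 0], [1, 0, 0, 0, 0], [1, 0, 0, 0, 0], [1, 0, 0, 0, 0], [1, 0, 0, 0, 0], [1, 0, 0, 0, 0], [1, 0, 0, 0, 0], [1, 0, 0, 0, 0]]], "force": 45}}

```text
t: 4.05
eef_pos: [0.4266, 0.0577, 0.0231]
ee_rot: [3.142, -0.0, -1.23]
force: [-0.1, -0.8, 0.8]
width: 0.0133
gripper_force: 0.0
```

Request:
{"fn": "apply_moves", "kwargs": {"commands": [[[1, 0, 0, 0, 0], [1, 0, 0, 0, 0], [1, 0, 0, 0, 0]]]}}

```text
t: 4.35
eef_pos: [0.4266, 0.0578, 0.0231]
ee_rot: [3.142, -0.0, -1.23]
force: [-0.4, -0.2, -0.4]
width: 0.0005
gripper_force: 0.0
```

Run:
```python
from h import *
f=grab('wrist','w3.png')
```

```text
(no output)
```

View pics/w3.png

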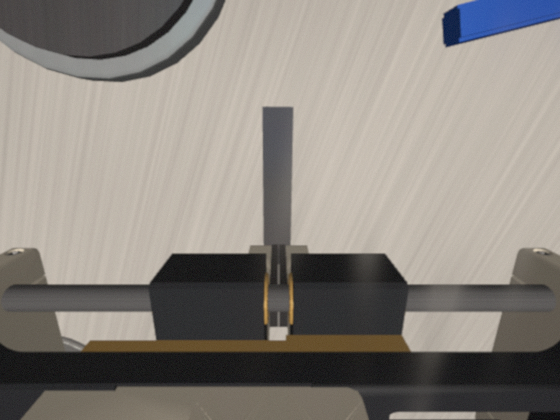

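The fingers are shut in front of (or past) the key's near end, at about (278,246). I'll check where the key lies.

Run:
```python
from h import *
f=grab('wrist');s=arm.get_state();print(s['eef_pos'])
for p in[(278,107),(278,246)]:
  for z in(.009,.018):print(ray(f,p,z))
t=s['eef_pos']
print(proj(f,[t+[0,0,-.022],t,[.4391,.0243,.018]]))
f=grab('top','top2.png');print(keym(f,.018,(220,238,275,272),60))
```

```text
[0.42657869 0.05778864 0.02306418]
[ 0.45575148 -0.02263404  0.009     ]
[ 0.45568498 -0.02244806  0.018     ]
[0.42531195 0.06286107 0.009     ]
[0.42669666 0.05897103 0.018     ]
[[278.71693027 234.56832408]
 [278.79467777 247.79191466]
 [277.91004706 191.5101329 ]]
(array([0.4356, 0.0554]), [np.float64(0.0959), np.float64(0.0288)], np.float64(-42.41), ((235.45626831054688, 255.3580322265625), (11.715331077575684, 39.64744567871094), 43.83086395263672))
```

Run:
```python
from h import *
im=cv2.imread('pics/w3.png');cv2.imwrite('pics/c3.png',cv2.resize(im[220:345,200:360],None,fx=5,fy=4.8*1,interpolation=2))
s=arm.get_state();print(s['width'],s['gripper_force'])
```

```text
0.0004830257264880766 0.0
```

View pics/c3.png

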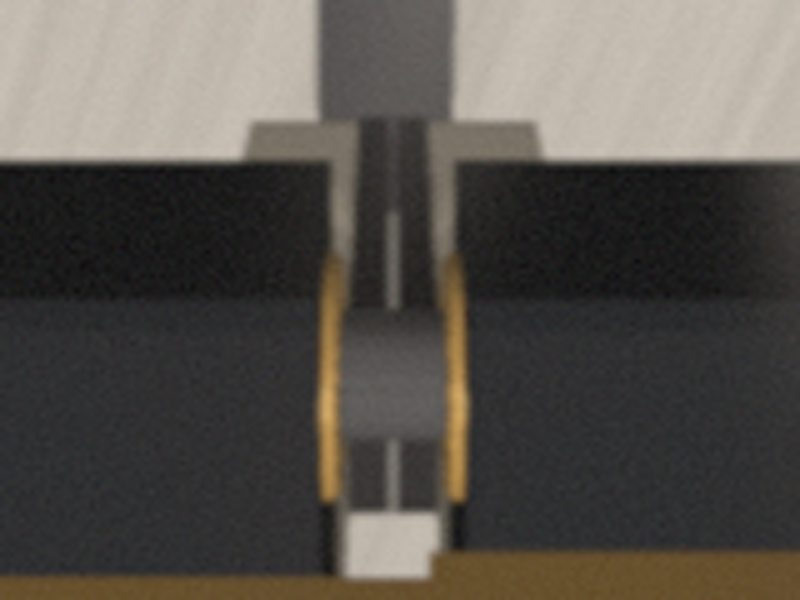

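Run:
```python
from h import *
print(arm.tip_reach)
f=grab('wrist');s=arm.get_state();t=s['eef_pos'];y=s['ee_rot'][2];d=np.array([np.cos(y),np.sin(y),0])
for k in(-.0095,0,.0095):
  print(k,[proj(f,t+d*k+[0,0,-r])[0].round(0) for r in(.022,.012,.002,-.01)])
print(proj(f,np.array([.4391,.0243,.018])-d*.05))
g=grab('scene');im=g['image'];u=proj(g,t)[0].astype(int);print(u)
cv2.imwrite('pics/c4.png',cv2.resize(im[u[1]-60:u[1]+50,u[0]-70:u[0]+80],None,fx=5,fy=5,interpolation=2))
```

```text
0.022
-0.0095 [array([279., 247.]), array([279., 253.]), array([279., 260.]), array([279., 269.])]
0 [array([279., 235.]), array([279., 240.]), array([279., 246.]), array([279., 255.])]
0.0095 [array([279., 222.]), array([279., 227.]), array([279., 233.]), array([279., 240.])]
[[277.80018553 264.04458011]]
[337 222]
```

View pics/c4.png

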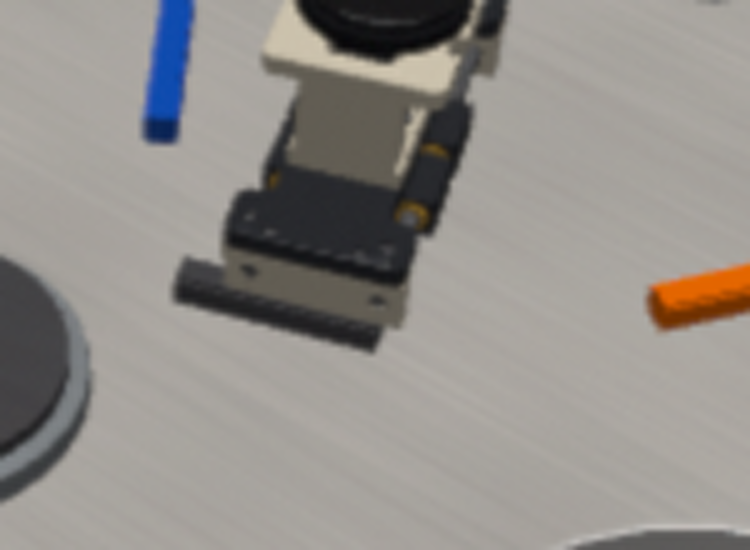

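Crop and wrist view agree: the pads closed above the key. The visible fingertips sit about 38 mm higher than `tip_reach` implies. I'll open and descend in small steps, watching force.

Request:
{"fn": "apply_moves", "kwargs": {"commands": [[[-0.3, 0, 0, 0, 0], [-0.3, 0, 0, 0, 0], [-0.3, 0, 0, 0, 0], [-0.3, 0, 0, 0, 0], [-0.3, 0, 0, 0, 0], [-0.3, 0, 0, 0, 0], [-0.3, 0, 0, 0, 0], [-0.3, 0, 0, -0.02, 0], [-0.3, 0, 0, 0, 0], [-0.3, 0, 0, 0, 0]]]}}

```text
t: 5.6
eef_pos: [0.4264, 0.0576, 0.0189]
ee_rot: [3.141, -0.0, -1.23]
force: [0.2, -0.5, -0.5]
width: 0.057
gripper_force: 0.0
```

Run:
```python
from h import *
s=arm.get_state();print(s['eef_pos'],s['force'],s['width'],s['q'])
f=grab('wrist');im=f['image'];cv2.imwrite('pics/w5.png',im[220:345,160:400])
# FK sanity: key in wrist again
print(keym(f,.018,(240,95,320,240),110))
g=grab('top');t=s['eef_pos'];print(proj(g,t))
```

```text
[0.42641005 0.05764428 0.01885765] [ 0.17235236 -0.51554264 -0.48773576] 0.056993175114941404 [ 5.96394754e-01  1.90329051e-01 -7.54649722e-01  2.56933364e-05
 -6.26325092e-01 -2.55898000e-01]
(array([0.4427, 0.0152]), [np.float64(0.0167), np.float64(0.0796)], np.float64(-69.6), ((277.0, 173.0), (132.0, 30.0), 90.0))
[[234.48656523 259.00307874]]
```

No contact although the nominal tips would be below the table, so the real tips are higher. I'll keep going down.

Request:
{"fn": "apply_moves", "kwargs": {"commands": [[[-0.3, 0, 0, -0.03, 0], [-0.3, 0, 0, -0.03, 0], [-0.3, 0, 0, 0, 0], [-0.3, 0, 0, 0, 0]]]}}

```text
t: 6.1
eef_pos: [0.4263, 0.0576, 0.0067]
ee_rot: [3.141, -0.0, -1.23]
force: [-0.2, 0.2, -0.7]
width: 0.057
gripper_force: 0.0
```

Request:
{"fn": "apply_moves", "kwargs": {"commands": [[[-0.3, 0, 0, -0.025, 0], [-0.3, 0, 0, -0.025, 0], [-0.3, 0, 0, 0, 0], [-0.3, 0, 0, 0, 0]]]}}

```text
t: 6.5
eef_pos: [0.4264, 0.0576, -0.0031]
ee_rot: [3.141, -0.0, -1.23]
force: [0.1, 0.2, 0.7]
width: 0.0572
gripper_force: 0.0
```

Run:
```python
from h import *
s=arm.get_state();print(s['eef_pos'],s['force'])
f=grab('wrist','w6.png')
print(keym(f,.018,(240,95,320,240),110))
g=grab('scene');im=g['image'];u=(336,222)
a=cv2.resize(im[162:272,266:416],(440*15//11//1,440));b=cv2.resize(f['image'],(0,0),fx=.35,fy=.35)
cv2.imwrite('pics/c6.png',a)
```

```text
[ 0.42640424  0.05764826 -0.00314941] [0.13544115 0.16274405 0.72188032]
(array([0.4443, 0.0107]), [np.float64(0.0165), np.float64(0.0701)], np.float64(-69.49), ((277.0, 172.5), (133.0, 34.0), 90.0))
```

View pics/c6.png

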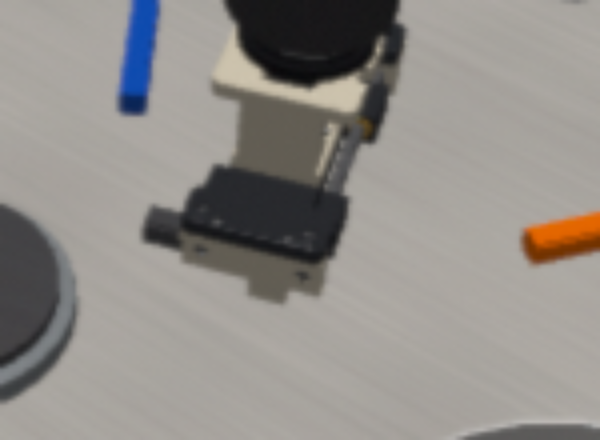

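The finger now straddles the key, with its tip at about (270,298) in the crop and still no contact. I'll go down a little more and then close.

Request:
{"fn": "apply_moves", "kwargs": {"commands": [[[-0.3, 0, 0, -0.02, 0], [-0.3, 0, 0, -0.02, 0], [-0.3, 0, 0, 0, 0], [-0.3, 0, 0, 0, 0]]]}}

```text
t: 7.0
eef_pos: [0.4264, 0.0577, -0.0111]
ee_rot: [3.141, -0.0, -1.23]
force: [0.2, 0.5, -0.4]
width: 0.0571
gripper_force: 0.0
```

Request:
{"fn": "apply_moves", "kwargs": {"commands": [[[0.2, 0, 0, -0.01, 0], [0.5, 0, 0, 0, 0], [1, 0, 0, 0, 0], [1, 0, 0, 0, 0], [1, 0, 0, 0, 0], [1, 0, 0, 0, 0], [1, 0, 0, 0, 0], [1, 0, 0, 0, 0], [1, 0, 0, 0, 0], [1, 0, 0, 0, 0], [1, 0, 0, 0, 0]]], "force": 45}}

```text
t: 8.1
eef_pos: [0.4267, 0.0579, -0.0129]
ee_rot: [-3.141, 0.0, -1.23]
force: [0.7, 1.2, 1.0]
width: 0.0176
gripper_force: 45.0
```

Gripped: width 17.6 mm, force 45 N. Lifting.

Request:
{"fn": "apply_moves", "kwargs": {"commands": [[[1, 0, 0, 0.05, 0], [1, 0, 0, 0.1, 0], [1, 0, 0, 0.15, 0], [1, 0, 0, 0.15, 0], [1, 0, 0, 0.15, 0], [1, 0.1, 0, 0.1, 0], [1, 0.15, 0, 0, 0], [1, 0.1, 0, 0, 0], [1, 0, 0, 0, 0], [1, 0, 0, 0, 0], [1, 0, 0, 0, 0]]]}}

```text
t: 9.2
eef_pos: [0.4954, 0.0574, 0.1269]
ee_rot: [3.14, 0.0, -1.231]
force: [-0.5, 0.7, -2.7]
width: 0.0175
gripper_force: 45.0
```

Run:
```python
from h import *
s=arm.get_state();print(s['eef_pos'],s['ee_rot'],s['width'],s['gripper_force'])
f=grab('wrist','w7.png')
```

```text
[0.49536665 0.05740439 0.12688927] [ 3.14029732e+00  1.88998127e-04 -1.23060358e+00] 0.01754988087119541 44.98855948448181
```

View pics/w7.png

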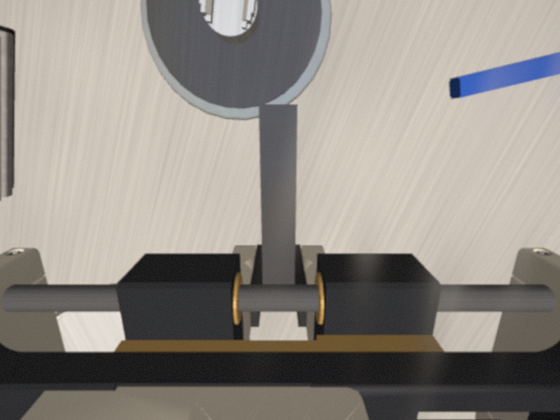

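Key held, its far end at (278,105). The spindle top is at (228,15), with slot edges running nearly parallel to the key. I'll shift so the spindle is fully in view.

Request:
{"fn": "apply_moves", "kwargs": {"commands": [[[1, 0.03, -0.13, 0, 0], [1, 0.03, -0.13, 0, 0], [1, 0.025, -0.13, 0, 0], [1, 0, 0, 0, 0], [1, 0, 0, 0, 0], [1, 0, 0, 0, 0]]]}}

```text
t: 9.85
eef_pos: [0.5132, -0.0198, 0.1272]
ee_rot: [-3.142, 0.0, -1.23]
force: [-0.7, 0.7, -2.6]
width: 0.0176
gripper_force: 45.0
```

Run:
```python
from h import *
s=arm.get_state();print(s['eef_pos'],s['ee_rot'])
f=grab('wrist','w8.png');im=f['image']
u=proj(f,[.579,-.076,.064])[0];print(u)
x0,y0=int(u[0])-50,max(0,int(u[1])-60);c=cv2.resize(im[y0:y0+120,x0:x0+100],None,fx=6,fy=4.9,interpolation=2)
c=cv2.resize(im[y0:y0+120,x0:x0+100],None,fx=5,fy=5,interpolation=2);cv2.imwrite('pics/c8.png',c)
g=cv2.cvtColor(im,6)[y0:y0+120,x0:x0+100]
L=cv2.createLineSegmentDetector().detect(g)[0].reshape(-1,4)
for l in L:
    n=np.hypot(l[2]-l[0],l[3]-l[1])
    if n<14: continue
    a=ray(f,l[:2]+[x0,y0],.064);b=ray(f,l[2:]+[x0,y0],.064);d=b-a
    print(l.round(0),(a[:2]).round(4),b[:2].round(4),round(np.degrees(np.arctan2(d[1],d[0]))%180-180,1),round(n))
```

```text
[ 0.51316558 -0.01984003  0.12718729] [-3.14150130e+00  1.25409458e-04 -1.23001595e+00]
[222.34033381 122.98446903]
[63. 33. 45. 29.] [ 0.5755 -0.0986] [ 0.5889 -0.0968] -172.4 18
[37. 79. 55. 84.] [ 0.5852 -0.0596] [ 0.5704 -0.0609] -175.2 19
[55. 83. 70. 76.] [ 0.5708 -0.0612] [ 0.5614 -0.0705] -135.3 17
[23. 47. 24. 67.] [ 0.6013 -0.079 ] [ 0.5967 -0.0651] -71.6 20
[74. 45. 63. 33.] [ 0.5655 -0.0933] [ 0.5758 -0.0983] -26.2 16
[74. 69. 74. 46.] [ 0.5599 -0.0762] [ 0.5656 -0.0927] -71.0 24
[39. 37. 36. 73.] [ 0.5922 -0.0899] [ 0.5871 -0.0636] -79.0 36
[29. 66. 30. 42.] [ 0.5937 -0.0672] [ 0.597  -0.0843] -79.1 24
[68. 48. 66. 72.] [ 0.5689 -0.0896] [ 0.5655 -0.0722] -79.0 24
[62. 71. 64. 47.] [ 0.5686 -0.072 ] [ 0.5719 -0.0893] -79.3 24
[33. 64. 35. 44.] [ 0.5907 -0.0692] [ 0.5934 -0.0837] -79.6 20
```

View pics/c8.png

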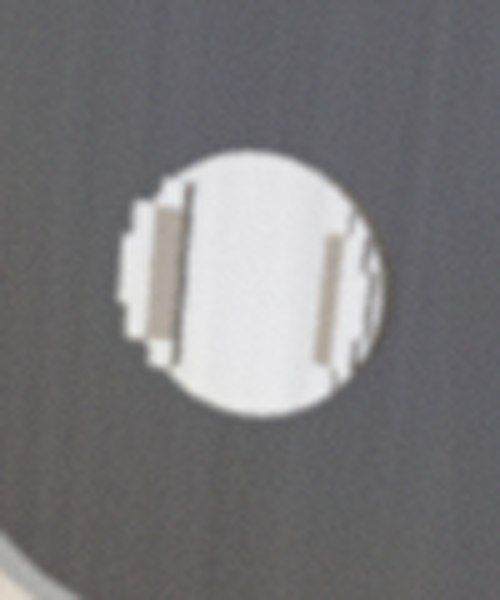

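Run:
```python
from h import *
f=grab('wrist');im=f['image'];s=arm.get_state();t=s['eef_pos'];print(t,s['ee_rot'][2])
x0,y0=172,62
a=ray(f,(x0+51.5,y0+30),.054);b=ray(f,(x0+53,y0+83.4),.054);print('spindle axis est',(a+b)/2,np.linalg.norm(a-b))
c=ray(f,(x0+23.5,y0+57),.064);d=ray(f,(x0+76.5,y0+57),.064);print('lr',(c+d)/2,np.linalg.norm(c-d))
# key far end in hand
g=cv2.cvtColor(im,6);print(g[85:125:2,278]); print(g[150,250:306:2]);print(g[220,250:306:2])
L=cv2.createLineSegmentDetector().detect(g[80:245,240:320].copy())[0].reshape(-1,4)
for l in L:
  if np.hypot(l[2]-l[0],l[3]-l[1])>25:print(l.round(1)+[240,80,240,80],*[ray(f,p,.158)[:2].round(4) for p in(l[:2]+[240,80],l[2:]+[240,80])])
```

```text
[ 0.51336879 -0.0195841   0.12719255] -1.2293282489151454
spindle axis est [ 0.58006918 -0.07809968  0.054     ] 0.04070031474176358
lr [ 0.58020684 -0.07851487  0.064     ] 0.04041680825779137
[ 95  97 100 100 102 103 102 102 102 100  97  97  96  99 100  97 101 100
 101 101]
[ 99  98  98  99 101 101  96  99  97  94  96  98  99  98  99  99 101 104
 105 107 106 108 107 115 117 140 172 174]
[214 212 215 213 207 189 106  95  96  99 102 101 100 102 103 108 105 109
 110 109 112 111 118 192 208 214 210 211]
[261.39999962 243.19999695 260.10000038 190.59999847] [ 0.5277 -0.0325] [ 0.5373 -0.0592]
[296.09999847 156.80000305 294.70000076 243.19999695] [ 0.5264 -0.0807] [ 0.5112 -0.0384]
[311.40000153 150.30000305 297.59999847 172.80000305] [ 0.5207 -0.0861] [ 0.523  -0.0737]
[312.30000305  80.30000001 318.40000153 111.79999924] [ 0.5316 -0.1148] [ 0.524  -0.1034]
```

Run:
```python
from h import *
f=grab('wrist');s=arm.get_state();t=s['eef_pos'];y=s['ee_rot'][2]
g=cv2.cvtColor(cv2.imread('pics/w7.png'),6);print(g[95:115,270],g[95:115,285])
e=ray(f,(278.5,104.5),.158);a=np.radians(-70.2);k=np.array([np.cos(a),np.sin(a)])
A=(np.array([.5277,-.0325])+[.5112,-.0384])/2
n=np.array([-k[1],k[0]]);w=(np.array([.5277,-.0325])-[.5112,-.0384])@n
mid=A  # pt on axis
far=mid+k*((e[:2]-mid)@k);c=far-.05*k
print('width',w,'far',far,'centre',c,'rel tcp',(c-t[:2])@k,(c-t[:2])@n, np.linalg.norm(c-t[:2]))
# new: rotate tool by dth about TCP so key at -79.1
dth=np.radians(-79.1+70.2);R=np.array([[np.cos(dth),-np.sin(dth)],[np.sin(dth),np.cos(dth)]])
tgt=np.array([.5807,-.0783]);tn=tgt-R@(c-t[:2]);print('tcp target',tn,'shift/0.2',(tn-t[:2])/.2,'turn',dth/np.pi)
```

```text
[ 92  91  92  90  90  96 125 157 160 127  96  89  90  96  93  91  90  93
  91  89] [168 170 167 168 169 167 166 165 152 120  95  91  91  95  94  91  92  93
  94  93]
width 0.0175230864171919 far [ 0.54269946 -0.10002785] centre [ 0.52576256 -0.05298382] rel tcp 0.03561060136696816 0.0002985598174267759 0.035611852909975025
tcp target [ 0.57367302 -0.04338832] shift/0.2 [ 0.30127016 -0.11904349] turn -0.0494444444444444
```

Request:
{"fn": "apply_moves", "kwargs": {"commands": [[[1, 0.1, -0.04, 0, -0.0165], [1, 0.1, -0.04, 0, -0.0165], [1, 0.1, -0.039, 0, -0.0165], [1, 0, 0, 0, 0], [1, 0, 0, -0.1, 0], [1, 0, 0, -0.1, 0], [1, 0, 0, -0.1, 0], [1, 0, 0, 0, 0], [1, 0, 0, 0, 0], [1, 0, 0, 0, 0]]]}}

```text
t: 11.0
eef_pos: [0.5744, -0.0436, 0.0684]
ee_rot: [-3.14, -0.0, -1.385]
force: [0.6, 0.4, -1.8]
width: 0.0178
gripper_force: 45.0
```

Run:
```python
from h import *
f=grab('wrist','w9.png');s=arm.get_state();t=s['eef_pos'];print(t,s['ee_rot'],s['gripper_force'])
p=t[:2]+.0356*np.array([np.cos(np.radians(-79.1)),np.sin(np.radians(-79.1))]);print(p)
g=cv2.cvtColor(f['image'],6)
u=proj(f,[.5802,-.0783,.064])[0];print(u);x0,y0=int(u[0])-60,int(u[1])-60
L=cv2.createLineSegmentDetector().detect(g[y0:y0+120,x0:x0+120].copy())[0].reshape(-1,4)
for l in L:
  if np.hypot(l[2]-l[0],l[3]-l[1])>10:
    P=[ray(f,p,z)[:2].round(4) for z in(.064,t[2]+.0309) for p in(l[:2]+[x0,y0],l[2:]+[x0,y0])];d=P[1]-P[0]
    print(l.round(0)+[x0,y0,x0,y0],*P[:4],round(np.degrees(np.arctan2(d[1],d[0]))%180-180,1))
```

```text
[ 0.57437236 -0.04369422  0.06838101] [-3.13956007e+00 -9.43476990e-05 -1.38514916e+00] 44.98856484889984
[ 0.58110416 -0.07865195]
[280.07123665 192.60023793]
[248. 178. 247. 200.] [ 0.601  -0.0839] [ 0.5994 -0.0697] [ 0.5988 -0.0917] [ 0.5975 -0.0803] -83.6
[259. 210. 259. 164.] [ 0.5912 -0.0647] [ 0.5959 -0.0934] [ 0.5909 -0.0762] [ 0.5947 -0.0993] -80.7
[309. 199. 308. 176.] [ 0.5617 -0.0777] [ 0.5654 -0.0914] [ 0.5672 -0.0867] [ 0.5702 -0.0977] -74.9
[296. 164. 295. 211.] [ 0.5744 -0.0975] [ 0.5685 -0.0681] [ 0.5774 -0.1026] [ 0.5727 -0.079 ] -78.7
[258. 163. 250. 172.] [ 0.5968 -0.0936] [ 0.6002 -0.0874] [ 0.5954 -0.0995] [ 0.5982 -0.0945] -118.7
[306. 172. 297. 162.] [ 0.5672 -0.0937] [ 0.5737 -0.0986] [ 0.5717 -0.0996] [ 0.5768 -0.1035] -37.0
[302. 178. 301. 206.] [ 0.5689 -0.09  ] [ 0.5656 -0.072 ] [ 0.573  -0.0966] [ 0.5703 -0.0822] -79.6
[253. 245. 236. 245.] [ 0.5908 -0.0404] [ 0.602  -0.0382] [ 0.5906 -0.0567] [ 0.5996 -0.055 ] -168.9
[321. 245. 303. 245.] [ 0.5476 -0.0487] [ 0.5588 -0.0464] [ 0.5559 -0.0634] [ 0.5649 -0.0616] -168.4
```

Request:
{"fn": "apply_moves", "kwargs": {"commands": [[[1, 0, 0, -0.05, 0], [1, 0, 0, -0.04, 0], [1, 0, 0, -0.02, 0], [1, 0, 0, -0.02, 0], [1, 0, 0, 0, 0], [1, 0, 0, 0, 0]]]}}

```text
t: 11.65
eef_pos: [0.5733, -0.0441, 0.0411]
ee_rot: [3.141, -0.0, -1.386]
force: [-1.8, 0.9, 2.1]
width: 0.0177
gripper_force: 45.0
```

Request:
{"fn": "apply_moves", "kwargs": {"commands": [[[1, 0, 0, -0.008, 0], [1, 0, 0, 0, 0], [1, 0, 0, 0, 0], [1, 0, 0, 0, 0]]]}}

```text
t: 12.05
eef_pos: [0.5734, -0.044, 0.0408]
ee_rot: [-3.141, -0.0, -1.386]
force: [-7.4, 2.5, 13.8]
width: 0.0174
gripper_force: 45.0
```

Run:
```python
from h import *
f=grab('wrist');s=arm.get_state();t=s['eef_pos'];print(t,s['force'])
g=cv2.cvtColor(f['image'],6)
x0,y0=220,80
L=cv2.createLineSegmentDetector().detect(g[y0:y0+170,x0:x0+120].copy())[0].reshape(-1,4)
for l in L:
  if np.hypot(l[2]-l[0],l[3]-l[1])>12:
    P=[ray(f,p,z)[:2].round(4) for z in(.064,.072) for p in(l[:2]+[x0,y0],l[2:]+[x0,y0])]
    print(l.round(0)+[x0,y0,x0,y0],*P[:4])
```

```text
[ 0.57338108 -0.04402912  0.04081546] [-7.63349396  1.38750741 14.23358404]
[242. 188. 240. 213.] [ 0.6009 -0.0842] [ 0.5994 -0.0706] [ 0.6002 -0.0863] [ 0.5988 -0.0734]
[261. 229. 260. 169.] [ 0.5868 -0.0635] [ 0.5929 -0.0957] [ 0.5869 -0.0667] [ 0.5927 -0.0972]
[257. 169. 245. 181.] [ 0.5945 -0.0959] [ 0.5999 -0.0883] [ 0.5942 -0.0973] [ 0.5993 -0.0902]
[312. 213. 311. 187.] [ 0.5618 -0.0777] [ 0.5655 -0.0916] [ 0.5632 -0.0801] [ 0.5667 -0.0933]
[297. 177. 296. 227.] [ 0.5739 -0.0954] [ 0.5688 -0.0683] [ 0.5747 -0.0969] [ 0.5699 -0.0713]
[308. 181. 298. 170.] [ 0.5679 -0.0943] [ 0.5737 -0.099 ] [ 0.569  -0.0959] [ 0.5745 -0.1003]
[220.  87. 235.  79.] [ 0.6182 -0.1308] [ 0.6117 -0.1354] [ 0.6167 -0.1305] [ 0.6105 -0.1348]
[319.  79. 339.  90.] [ 0.5731 -0.1427] [ 0.5627 -0.1397] [ 0.574  -0.1417] [ 0.5641 -0.1389]
[257. 177. 258. 223.] [ 0.5942 -0.0916] [ 0.5894 -0.0667] [ 0.5939 -0.0933] [ 0.5894 -0.0697]
[304. 189. 303. 221.] [ 0.569  -0.0896] [ 0.5657 -0.0726] [ 0.57   -0.0914] [ 0.567  -0.0753]
[250. 221. 249. 189.] [ 0.5939 -0.0673] [ 0.597  -0.0843] [ 0.5936 -0.0703] [ 0.5966 -0.0864]
[253. 245. 236. 245.] [ 0.5898 -0.0536] [ 0.5992 -0.0518] [ 0.5897 -0.0573] [ 0.5987 -0.0556]
[321. 245. 303. 245.] [ 0.5531 -0.0604] [ 0.5627 -0.0589] [ 0.555  -0.0637] [ 0.5641 -0.0623]
```

Firm stop at the expected seat height (14 N). Release and lift.

Request:
{"fn": "apply_moves", "kwargs": {"commands": [[[1, 0, 0, 0.005, 0], [0.2, 0, 0, 0, 0], [0.2, 0, 0, 0, 0], [0.2, 0, 0, 0, 0], [0.2, 0, 0, 0, 0], [0.2, 0, 0, 0, 0], [0.2, 0, 0, 0.05, 0], [0.2, 0, 0, 0.1, 0], [0.2, 0, 0, 0.15, 0], [-1, 0, 0, 0.15, 0], [-1, 0, 0, 0, 0], [-1, 0, 0, 0, 0]]]}}

```text
t: 13.3
eef_pos: [0.5741, -0.0439, 0.1318]
ee_rot: [-3.139, 0.0, -1.386]
force: [-0.3, -0.1, -0.4]
width: 0.0534
gripper_force: 0.0
```

Run:
```python
from h import *
f=grab('wrist','w10.png');s=arm.get_state();t=s['eef_pos'];print(t,s['force'],s['width'])
g=cv2.cvtColor(f['image'],6)
u=proj(f,[.581,-.0785,.072])[0];x0,y0=int(u[0])-60,max(0,int(u[1])-80);print(u)
L=cv2.createLineSegmentDetector().detect(g[y0:y0+160,x0:x0+120].copy())[0].reshape(-1,4)
for l in L:
  if np.hypot(l[2]-l[0],l[3]-l[1])>12:
    P=[ray(f,p,.072)[:2].round(4) for p in(l[:2]+[x0,y0],l[2:]+[x0,y0])];d=P[1]-P[0]
    print(l.round(0)+[x0,y0,x0,y0],*P,round(np.degrees(np.arctan2(d[1],d[0]))%180-180,1))
# plate, numeric from top
h=grab('top','top3.png')
cv2.imwrite('pics/c10.png',np.hstack([cv2.resize(f['image'][y0:y0+160,x0:x0+120],(360,480),interpolation=2),cv2.resize(h['image'][140:260,60:170],(440,480),interpolation=2)]))
```

```text
[ 0.57333373 -0.04398223  0.13070284] [-1.2922968   0.82692763 -0.09180959] 0.05789008370345275
[278.4287608  174.87192252]
[254. 168. 257. 184.] [ 0.6011 -0.0802] [ 0.5969 -0.0684] -70.4
[269. 191. 268. 151.] [ 0.5864 -0.0641] [ 0.5925 -0.0955] -79.0
[258. 156. 254. 168.] [ 0.5993 -0.0904] [ 0.6007 -0.0805] -98.0
[299. 184. 302. 168.] [ 0.5633 -0.0739] [ 0.5636 -0.0873] -88.7
[290. 152. 290. 188.] [ 0.5757 -0.0977] [ 0.5701 -0.0694] -78.8
[216. 116. 244.  92.] [ 0.6351 -0.114 ] [ 0.6172 -0.1341] -131.7
[238. 226. 217. 206.] [ 0.606  -0.0293] [ 0.6261 -0.044 ] -36.2
[265. 236. 235. 225.] [ 0.5826 -0.0247] [ 0.6087 -0.0297] -10.8
[337. 208. 315. 231.] [ 0.5286 -0.0604] [ 0.5422 -0.0375] -120.7
[281. 237. 262. 235.] [ 0.5685 -0.0261] [ 0.5847 -0.0253] -177.2
[319. 227. 279. 238.] [ 0.5396 -0.0411] [ 0.5702 -0.0251] -152.4
[313.  93. 338. 114.] [ 0.5676 -0.1431] [ 0.5459 -0.1323] -26.5
[261. 183. 261. 162.] [ 0.5938 -0.0691] [ 0.5967 -0.0858] -80.1
[264. 162. 264. 182.] [ 0.5936 -0.0864] [ 0.5909 -0.0706] -80.3
[295. 162. 295. 183.] [ 0.5698 -0.0909] [ 0.5664 -0.0742] -78.5
```

View pics/c10.png

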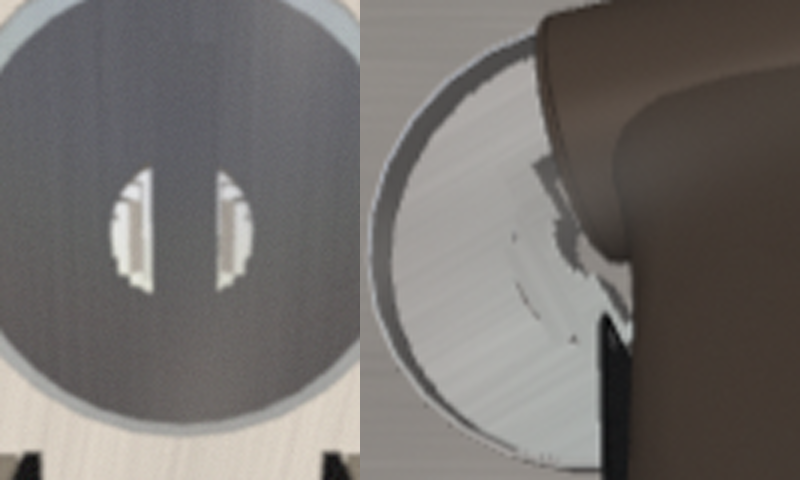

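The key lies centred in the slot at −79° (crop centre, between the white arcs). Next, the plate.

Request:
{"fn": "apply_moves", "kwargs": {"commands": [[[-1, 0, 0, 0.2, 0], [-1, 0, 0, 0.15, 0], [-1, 0, 0.1, 0, 0.043], [-1, -0.03, 0.2, 0, 0.043], [-1, -0.03, 0.2, 0, 0.043], [-1, -0.03, 0.2, 0, 0.043], [-1, -0.03, 0.2, 0, 0.043], [-1, -0.03, 0.2, 0, 0.043], [-1, -0.03, 0.2, 0, 0.043], [-1, -0.03, 0.2, 0, 0.043], [-1, -0.03, 0.2, 0, 0.043], [-1, -0.03, 0.05, 0, 0.043]]]}}

```text
t: 14.6
eef_pos: [0.5187, 0.309, 0.1987]
ee_rot: [3.14, 0.001, -0.027]
force: [-0.4, -0.6, -1.1]
width: 0.0878
gripper_force: 0.0
```

Request:
{"fn": "apply_moves", "kwargs": {"commands": [[[-1, 0, 0, 0, 0.043], [-1, 0, 0, 0, 0.043], [-1, 0, 0, 0, 0.043], [-1, 0, 0, 0, 0.043], [-1, 0, 0, 0, 0], [-1, 0, 0, 0, 0], [-1, 0, 0, 0, 0], [-1, 0, 0, 0, 0]]]}}

```text
t: 15.4
eef_pos: [0.5195, 0.3059, 0.2003]
ee_rot: [3.141, 0.0, 0.504]
force: [0.0, -0.2, -0.6]
width: 0.0876
gripper_force: 0.0
```

Run:
```python
from h import *
f=grab('wrist','w11.png');s=arm.get_state();t=s['eef_pos'];print(t,s['ee_rot'])
print(proj(f,[[.561,.334,.048]]))
g=cv2.cvtColor(f['image'],6)
L=cv2.createLineSegmentDetector().detect(g[:250].copy())[0].reshape(-1,4)
for l in L:
  n=np.hypot(l[2]-l[0],l[3]-l[1])
  if n>30:
    P=[ray(f,p,.048)[:2].round(4) for p in(l[:2],l[2:])];d=P[1]-P[0];a=np.degrees(np.arctan2(d[1],d[0]))%180
    print(l.round(0),*P,round(a,1),np.linalg.norm(d).round(3))
```

```text
[0.51953472 0.30589926 0.20032727] [3.14153378e+00 2.20847598e-04 5.03961759e-01]
[[273.38993672 145.08837591]]
[521.  71. 559.  10.] [0.7452 0.1524] [0.8028 0.157 ] 4.6 0.058
[284.   4. 252.   6.] [0.6806 0.3875] [0.6645 0.414 ] 121.3 0.031
[558.  92. 524.  72.] [0.7489 0.1052] [0.7457 0.1489] 94.2 0.044
[326.  16. 285.   4.] [0.6917 0.3487] [0.6814 0.3869] 105.1 0.04
[251. 248. 216. 236.] [0.4413 0.2993] [0.436  0.3424] 97.0 0.043
[251.   6. 211.  23.] [0.6643 0.4151] [0.633 0.442] 139.3 0.041
[399. 114. 395. 154.] [0.6522 0.2343] [0.6163 0.2133] 30.3 0.042
[216. 224. 260. 240.] [0.4485 0.3493] [0.4557 0.2952] 97.6 0.055
[150. 146. 151.  97.] [0.4965 0.4494] [0.5427 0.4677] 21.6 0.05
[367.  53. 346.  30.] [0.6842 0.296 ] [0.6905 0.325 ] 77.7 0.03
[388.  69. 397. 100.] [0.682  0.2692] [0.6627 0.2442] 52.3 0.032
[386. 156. 388. 101.] [0.6104 0.2215] [0.6576 0.2523] 33.1 0.056
[216. 236. 189. 216.] [0.436  0.3432] [0.4433 0.3803] 78.9 0.038
[380.  78. 365.  50.] [0.6718 0.2717] [0.6849 0.2992] 64.5 0.03
[311. 235. 349. 213.] [0.4911 0.2454] [0.5358 0.2205] 150.9 0.051
[340.  11. 370. 
[... 1627 characters left out ...]
18.] [0.6067 0.3718] [0.5811 0.355 ] 33.3 0.031
[510.  75. 558. 102.] [0.7369 0.1593] [0.7416 0.0982] 94.4 0.061
[529.  64. 559.  79.] [0.7537 0.1488] [0.7576 0.1132] 96.3 0.036
[145. 117. 149. 151.] [0.5216 0.4654] [0.4904 0.4492] 27.4 0.035
[402. 107. 394.  72.] [0.6599 0.2359] [0.6828 0.2632] 50.0 0.036
[151.  80. 145. 116.] [0.5574 0.4731] [0.5227 0.4656] 12.2 0.036
[201.  12. 178.  32.] [0.6368 0.4544] [0.6109 0.4664] 155.1 0.029
[310. 249. 340. 236.] [0.4749 0.2374] [0.5062 0.2151] 144.5 0.038
[166. 194. 188. 220.] [0.4552 0.414 ] [0.4384 0.38  ] 63.7 0.038
[558.  98. 512.  72.] [0.7442 0.1008] [0.7398 0.1594] 94.3 0.059
[370. 210. 388. 184.] [0.5506 0.2017] [0.5852 0.2014] 179.5 0.035
```

```bash
cat >> h.py <<'E'
def bore(f,zt,c0,ang,rmin=.018,rmax=.026,band=.013):
    """RANSAC-ish circle (r=.022) centre at plane zt from Canny points outside keyway band"""
    g=cv2.cvtColor(f['image'],6);E=cv2.Canny(g,40,100);ys,xs=np.nonzero(E[:250])
    P=np.array([ray(f,p,zt)[:2] for p in zip(xs,ys)]);k=np.array([np.cos(ang),np.sin(ang)]);n=np.array([-k[1],k[0]])
    best=(0,None)
    for dx in np.arange(-.015,.0151,.0005):
        for dn in np.arange(-.006,.0061,.0005):
            c=c0+k*dx+n*dn;q=P-c;r=np.hypot(*q.T);w=(abs(q@n)>band)&(abs(r-.022)<.0008);s=w.sum()
            if s>best[0]:best=(s,c,(q[w]@n>0).sum())
    return best
E
python3 - <<'E'
from h import *
f=grab('wrist','w12.png')
a=np.radians(33.2)
print(bore(f,.048,np.array([.566,.336]),a))
# profile along keyway centreline
k=np.array([np.cos(a),np.sin(a)]);n=np.array([-k[1],k[0]]);g=cv2.cvtColor(f['image'],6)
c=np.array([.568,.337])
for off in(-.006,0,.006):
  r=[]
  for s in np.arange(-.08,.081,.005):
    u=proj(f,[*(c+k*s+n*off),.048])[0].astype(int);r.append(int(g[u[1],u[0]]))
  print(off,r)
for s in(-.045,0,.045,.064):
  r=[]
  for o in np.arange(-.05,.051,.004):
    u=proj(f,[*(c+k*s+n*o),.048])[0].astype(int);r.append(int(g[u[1],u[0]]))
  print(s,r)
E
```

```text
(np.int64(59), array([0.56627378, 0.33558162]), np.int64(27))
-0.006 [204, 200, 202, 206, 184, 108, 103, 165, 168, 165, 168, 166, 167, 161, 161, 165, 160, 164, 159, 159, 160, 163, 166, 163, 158, 162, 155, 85, 206, 205, 207, 208, 209]
0 [208, 203, 202, 206, 204, 97, 99, 166, 162, 163, 162, 165, 164, 165, 162, 160, 158, 162, 164, 158, 162, 158, 164, 164, 163, 161, 165, 78, 205, 207, 207, 206, 213]
0.006 [209, 205, 202, 206, 191, 90, 87, 164, 165, 165, 161, 163, 161, 164, 163, 161, 160, 159, 162, 166, 158, 166, 159, 161, 163, 161, 161, 82, 206, 206, 208, 210, 210]
-0.045 [200, 202, 200, 203, 202, 197, 201, 205, 200, 203, 159, 165, 165, 166, 164, 117, 204, 203, 204, 202, 207, 208, 209, 211, 205, 208]
0 [201, 200, 202, 205, 196, 201, 202, 134, 168, 166, 167, 160, 157, 161, 160, 161, 158, 129, 180, 202, 205, 199, 202, 202, 200, 202]
0.045 [203, 202, 202, 203, 198, 204, 204, 206, 206, 207, 156, 162, 164, 160, 161, 171, 204, 205, 206, 205, 204, 202, 207, 205, 204, 202]
0.064 [199, 202, 204, 203, 204, 205, 207, 204, 206, 207, 205, 207, 206, 205, 206, 205, 207, 205, 209, 209, 206, 205, 207, 205, 204, 207]
```

View pics/w12.png

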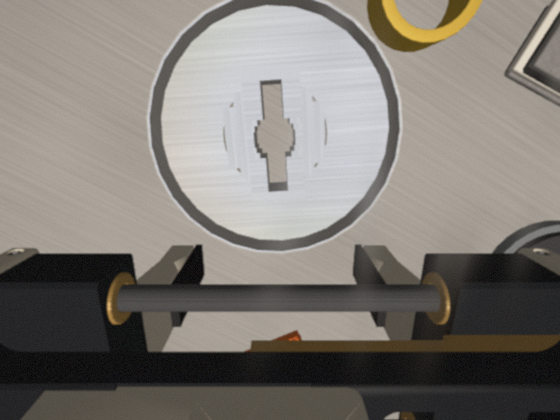

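The wrist view shows the hub at (275,135) with its keyway nearly vertical, within the finger span. I'll align and descend.

Request:
{"fn": "apply_moves", "kwargs": {"commands": [[[-1, 0.12, 0.076, 0, 0.012], [-1, 0.118, 0.076, 0, 0.012], [-1, 0, 0, -0.15, 0], [-1, 0, 0, -0.2, 0], [-1, 0, 0, -0.2, 0], [-1, 0, 0, -0.15, 0], [-1, 0, 0, 0, 0], [-1, 0, 0, 0, 0], [-1, 0, 0, 0, 0]]]}}

```text
t: 16.4
eef_pos: [0.5684, 0.3374, 0.0628]
ee_rot: [-3.141, -0.003, 0.581]
force: [0.3, 0.1, 0.6]
width: 0.0881
gripper_force: 0.0
```

Request:
{"fn": "apply_moves", "kwargs": {"commands": [[[-1, 0, 0, -0.1, 0], [-1, 0, 0, -0.1, 0], [-1, 0, 0, -0.05, 0], [-1, 0, 0, 0, 0], [-1, 0, 0, 0, 0]]]}}

```text
t: 16.9
eef_pos: [0.5679, 0.337, 0.0118]
ee_rot: [-3.142, -0.002, 0.581]
force: [-0.3, -0.2, -0.2]
width: 0.088
gripper_force: 0.0
```

Request:
{"fn": "apply_moves", "kwargs": {"commands": [[[-1, -0.004, -0.003, -0.05, 0], [-1, 0, 0, -0.02, 0], [-1, 0, 0, 0, 0], [1, 0, 0, 0, 0], [1, 0, 0, 0, 0], [1, 0, 0, 0, 0], [1, 0, 0, 0, 0], [1, 0, 0, 0, 0], [1, 0, 0, 0, 0], [1, 0, 0, 0, 0], [1, 0, 0, 0, 0]]], "force": 60}}

```text
t: 18.0
eef_pos: [0.5664, 0.3359, -0.0034]
ee_rot: [-3.141, -0.0, 0.581]
force: [-0.7, 0.6, 1.4]
width: 0.0596
gripper_force: 60.0
```

Request:
{"fn": "apply_moves", "kwargs": {"commands": [[[1, 0, 0, 0.03, 0], [1, 0, 0, 0.05, 0], [1, 0, 0, 0.1, 0], [1, 0, 0, 0.15, 0], [1, 0, 0, 0.15, 0], [1, 0, 0, 0.15, 0], [1, 0, 0, 0.12, 0], [1, 0, 0, 0, 0], [1, 0, 0, 0, 0]]]}}

```text
t: 18.9
eef_pos: [0.5658, 0.3355, 0.146]
ee_rot: [-3.141, 0.0, 0.58]
force: [-0.6, -1.0, -7.6]
width: 0.0597
gripper_force: 59.9
```

```bash
cat >> h.py <<'E'
def inhand(f,t,y,ztop):
    """keyway edges & far end of the held plate, in (along,lateral) of tool"""
    d=np.array([np.cos(y),np.sin(y)]);n=np.array([-d[1],d[0]]);g=cv2.cvtColor(f['image'],6).astype(float)
    S=lambda a,l:g[tuple(proj(f,[*(t[:2]+d*a+n*l),ztop])[0].round().astype(int)[::-1])]
    for a in(.025,.035,.045,.052):
        print(a,[int(S(a,l)) for l in np.arange(-.02,.0201,.002)])
    for l in(-.005,0,.005):print('end',l,[int(S(a,l)) for a in np.arange(.044,.0781,.002)])
E
python3 - <<'E'
from h import *
f=grab('wrist','w13.png');s=arm.get_state();t=s['eef_pos'];print(t,s['ee_rot'],s['force'],s['width'])
inhand(f,t,s['ee_rot'][2],t[2]+.0034+.048)
E
```

```text
[0.56521082 0.33501935 0.14479416] [-3.14129330e+00  2.57143788e-03  5.80348117e-01] [-0.49799109 -0.83096054 -7.68066443] 0.05986048434470335
0.025 [196, 195, 197, 197, 154, 155, 162, 160, 157, 157, 155, 157, 159, 159, 158, 135, 196, 194, 194, 194, 193]
0.035 [196, 195, 194, 193, 169, 100, 160, 160, 157, 158, 160, 163, 156, 160, 133, 129, 195, 192, 193, 194, 192]
0.045 [201, 200, 201, 200, 180, 103, 163, 162, 159, 159, 158, 160, 158, 159, 90, 119, 201, 200, 200, 200, 201]
0.052 [196, 196, 195, 196, 160, 110, 160, 161, 163, 158, 157, 155, 157, 158, 87, 106, 200, 196, 197, 197, 195]
end -0.005 [161, 163, 159, 160, 164, 161, 161, 160, 171, 197, 201, 200, 198, 199, 102, 198, 203, 204]
end 0 [163, 156, 158, 160, 157, 159, 161, 153, 163, 202, 201, 201, 202, 198, 84, 201, 201, 202]
end 0.005 [155, 156, 154, 156, 153, 150, 157, 156, 160, 200, 200, 201, 203, 198, 77, 196, 203, 202]
```

Request:
{"fn": "apply_moves", "kwargs": {"commands": [[[1, 0, -0.06, 0, -0.02], [1, 0.006, -0.12, 0, -0.0415], [1, 0.006, -0.16, 0, -0.0415], [1, 0.006, -0.18, 0, -0.0415], [1, 0.006, -0.2, 0, -0.0415], [1, 0.006, -0.2, 0, -0.0415], [1, 0.006, -0.2, 0, -0.0415], [1, 0.006, -0.2, 0, -0.0415], [1, 0.006, -0.2, 0, -0.0415], [1, 0.006, -0.16, 0, -0.0415], [1, 0.006, -0.13, 0, -0.0415], [1, 0.006, -0.1, 0, -0.0415]]]}}

```text
t: 20.15
eef_pos: [0.5779, -0.0482, 0.1442]
ee_rot: [3.138, 0.002, -0.923]
force: [0.3, 0.2, -5.8]
width: 0.0599
gripper_force: 59.9
```

Request:
{"fn": "apply_moves", "kwargs": {"commands": [[[1, 0.006, -0.08, 0, -0.0415], [1, 0, -0.06, 0, -0.0415], [1, 0, 0, 0, -0.0415], [1, 0, 0, 0, -0.022], [1, 0, 0, 0, 0], [1, 0, 0, 0, 0], [1, 0, 0, 0, 0]]]}}

```text
t: 20.85
eef_pos: [0.5803, -0.0742, 0.1457]
ee_rot: [3.14, 0.0, -1.374]
force: [-0.6, 0.2, -4.8]
width: 0.0596
gripper_force: 59.9
```

Run:
```python
from h import *
f=grab('wrist','w14.png');s=arm.get_state();t=s['eef_pos'];print(t,s['ee_rot'],s['force'],s['width'])
inhand(f,t,s['ee_rot'][2],t[2]+.0034+.048)
```

```text
[ 0.58045393 -0.07412337  0.14589274] [ 3.14061738e+00  8.91505246e-05 -1.37483352e+00] [ 0.58688568 -0.12273691 -5.53356216] 0.059458158378825496
0.025 [189, 190, 188, 189, 189, 93, 80, 81, 84, 83, 84, 82, 85, 74, 73, 70, 186, 187, 189, 189, 187]
0.035 [193, 193, 192, 190, 191, 89, 89, 89, 91, 87, 87, 85, 78, 77, 71, 77, 192, 193, 194, 194, 192]
0.045 [198, 198, 199, 201, 198, 101, 109, 135, 111, 95, 85, 81, 97, 132, 159, 81, 201, 198, 203, 202, 200]
0.052 [199, 202, 200, 198, 198, 105, 106, 125, 102, 94, 84, 85, 97, 122, 76, 76, 201, 200, 197, 202, 198]
end -0.005 [131, 136, 136, 155, 143, 107, 104, 107, 195, 200, 202, 202, 202, 134, 115, 203, 204, 205]
end 0 [88, 88, 88, 89, 84, 88, 85, 86, 197, 202, 205, 205, 206, 120, 98, 208, 206, 207]
end 0.005 [163, 165, 165, 170, 168, 104, 78, 77, 200, 207, 205, 204, 208, 129, 91, 207, 203, 206]
```

Through the keyway the key shows dark between the bright spindle arcs, laterally centred. Descending to just above it.

Request:
{"fn": "apply_moves", "kwargs": {"commands": [[[1, 0, -0.011, -0.05, 0], [1, 0, 0, -0.1, 0], [1, 0, 0, -0.1, 0], [1, 0, 0, -0.08, 0], [1, 0, 0, -0.03, 0], [1, 0, 0, 0, 0], [1, 0, 0, 0, 0], [1, 0, 0, 0, 0]]]}}

```text
t: 21.7
eef_pos: [0.5815, -0.0764, 0.0754]
ee_rot: [-3.14, -0.0, -1.376]
force: [-1.0, 0.4, -6.0]
width: 0.0599
gripper_force: 59.9
```

Run:
```python
from h import *
f=grab('wrist','w15.png');s=arm.get_state();t=s['eef_pos'];y=s['ee_rot'][2];print(t,s['ee_rot'],s['force'],s['width'])
inhand(f,t,y,t[2]+.0034+.048)
p=t[:2]+.0016*np.array([np.cos(y),np.sin(y)]);print('plate centre',p)
```

```text
[ 0.58146634 -0.07635503  0.07540909] [-3.13986700e+00 -1.35237666e-04 -1.37617366e+00] [-0.00996539  0.7453224  -6.33170224] 0.05971708051254665
0.025 [189, 191, 191, 189, 191, 114, 128, 80, 84, 78, 81, 83, 81, 154, 132, 162, 187, 189, 191, 189, 192]
0.035 [195, 196, 197, 195, 194, 86, 114, 87, 90, 90, 84, 83, 76, 161, 134, 75, 193, 195, 195, 194, 197]
0.045 [200, 203, 201, 200, 200, 101, 100, 97, 97, 92, 88, 85, 79, 82, 79, 77, 201, 204, 203, 203, 205]
0.052 [201, 203, 202, 203, 200, 108, 107, 102, 100, 93, 86, 83, 77, 74, 78, 77, 205, 203, 203, 199, 201]
end -0.005 [94, 100, 101, 101, 101, 104, 104, 105, 196, 203, 205, 205, 205, 133, 137, 208, 207, 211]
end 0 [88, 88, 90, 88, 86, 89, 89, 90, 198, 206, 207, 207, 209, 122, 129, 211, 209, 209]
end 0.005 [80, 77, 79, 77, 78, 77, 76, 80, 200, 207, 208, 207, 208, 131, 112, 210, 210, 211]
plate centre [ 0.58177577 -0.07792482]
```

Request:
{"fn": "apply_moves", "kwargs": {"commands": [[[1, -0.006, 0, 0, 0], [1, 0, 0, -0.02, 0], [1, 0, 0, -0.02, 0], [1, 0, 0, -0.02, 0], [1, 0, 0, 0, 0], [1, 0, 0, 0, 0]]]}}

```text
t: 22.35
eef_pos: [0.5795, -0.0765, 0.0622]
ee_rot: [3.141, -0.0, -1.376]
force: [0.8, 0.3, -5.1]
width: 0.0597
gripper_force: 59.9
```

Passed the key top without contact. Now the bore over the spindle.

Request:
{"fn": "apply_moves", "kwargs": {"commands": [[[1, 0.003, 0, -0.015, 0], [1, 0, 0, -0.015, 0], [1, 0, 0, 0, 0], [1, 0, 0, 0, 0]]]}}

```text
t: 22.75
eef_pos: [0.5801, -0.0765, 0.0563]
ee_rot: [3.141, -0.0, -1.376]
force: [-0.8, 0.9, -5.9]
width: 0.0595
gripper_force: 59.9
```

Underside is at about 0.060 and below the spindle top, with no resistance. Continuing.

Request:
{"fn": "apply_moves", "kwargs": {"commands": [[[1, 0, 0, -0.02, 0], [1, 0, 0, -0.02, 0], [1, 0, 0, -0.02, 0], [1, 0, 0, -0.02, 0], [1, 0, 0, -0.02, 0], [1, 0, 0, -0.02, 0], [1, 0, 0, 0, 0], [1, 0, 0, 0, 0]]]}}

```text
t: 23.55
eef_pos: [0.5802, -0.0765, 0.0324]
ee_rot: [3.141, -0.0, -1.376]
force: [-0.1, 0.1, -5.4]
width: 0.0596
gripper_force: 59.9
```

Request:
{"fn": "apply_moves", "kwargs": {"commands": [[[1, 0, 0, -0.015, 0], [1, 0, 0, -0.012, 0], [1, 0, 0, -0.008, 0], [1, 0, 0, -0.008, 0], [1, 0, 0, 0, 0], [1, 0, 0, 0, 0]]]}}

```text
t: 24.15
eef_pos: [0.5801, -0.0765, 0.0246]
ee_rot: [-3.141, -0.0, -1.376]
force: [-5.4, 2.1, 5.6]
width: 0.0594
gripper_force: 59.9
```

Request:
{"fn": "apply_moves", "kwargs": {"commands": [[[1, 0, 0, -0.008, 0], [1, 0, 0, 0, 0], [1, 0, 0, 0, 0]]]}}

```text
t: 24.45
eef_pos: [0.5801, -0.0765, 0.0246]
ee_rot: [-3.141, -0.0, -1.376]
force: [-10.4, 2.5, 20.1]
width: 0.0598
gripper_force: 60.0
```

Seated hard at the predicted home height (TCP 0.0246, 20 N). Release, lift clear and look at the pots.

Request:
{"fn": "apply_moves", "kwargs": {"commands": [[[1, 0, 0, 0.008, 0], [-1, 0, 0, 0, 0], [-1, 0, 0, 0, 0], [-1, 0, 0, 0, 0], [-1, 0, 0, 0, 0], [-1, 0, 0, 0, 0], [-1, 0, 0, 0, 0], [-1, 0, 0, 0.05, 0], [-1, 0, 0, 0.15, 0], [-1, 0, 0, 0.2, 0], [-1, 0, 0, 0.2, 0], [-1, 0, 0, 0.15, 0]]]}}

```text
t: 25.65
eef_pos: [0.5808, -0.0765, 0.1776]
ee_rot: [-3.139, -0.001, -1.376]
force: [0.3, -0.5, -0.6]
width: 0.0879
gripper_force: 0.0
```

Request:
{"fn": "apply_moves", "kwargs": {"commands": [[[-1, -0.06, -0.16, 0.12, 0], [-1, -0.06, -0.16, 0, 0], [-1, -0.06, -0.16, 0, 0], [-1, -0.06, -0.16, 0, 0], [-1, -0.06, -0.16, 0, 0], [-1, 0, 0, 0, 0], [-1, 0, 0, 0, 0], [-1, 0, 0, 0, 0]]]}}

```text
t: 26.45
eef_pos: [0.5204, -0.2361, 0.1983]
ee_rot: [-3.141, -0.0, -1.376]
force: [0.8, 0.4, -0.9]
width: 0.0882
gripper_force: 0.0
```

```bash
cat >> h.py <<'E'
def lsd_circ(f,z,c0,r,tol=.0012,win=.02):
    """best circle of radius r at height z near c0 by Canny votes"""
    g=cv2.GaussianBlur(cv2.cvtColor(f['image'],6),(3,3),0);E=cv2.Canny(g,40,100);u=proj(f,[*c0,z])[0];w=int(1.7*abs(proj(f,[c0[0]+r,c0[1]+r,z])[0]-u).max())+25
    ys,xs=np.nonzero(E);k=(abs(xs-u[0])<w)&(abs(ys-u[1])<w)&(ys<245 if f['mtx'][0,0]<400 else True)
    P=np.array([ray(f,p,z)[:2] for p in zip(xs[k],ys[k])]);best=(0,)
    for dx in np.arange(-win,win+1e-6,.001):
        for dy in np.arange(-win,win+1e-6,.001):
            c=np.array(c0)+[dx,dy];q=P-c;m=abs(np.hypot(*q.T)-r)<tol
            s=len(np.unique((np.degrees(np.arctan2(q[m,1],q[m,0]))//10)))
            if s+m.sum()*.001>best[0]:best=(s+m.sum()*.001,c.round(4))
    return best
E
python3 - <<'E'
from h import *
f=grab('wrist','w16.png');g=grab('top','top4.png');s=arm.get_state();t=s['eef_pos'];print(t,s['ee_rot'][2],s['force'])
print('rim',lsd_circ(g,.068,(.580,-.078),.14),lsd_circ(g,.068,(.580,-.078),.136))
for n,c,z,r in[('jar',(.475,-.299),.07,.032),('b1cap',(.596,-.31),.09,.015),('b2cap',(.48,-.42),.09,.015)]:
  print(n,'wrist',lsd_circ(f,z,c,r),'px',proj(f,[*c,z])[0].round(),'top',lsd_circ(g,z,c,r))
E
```

```text
[ 0.52053601 -0.23573477  0.19810349] -1.3753672841400397 [-0.38645253  0.07805842  0.48197692]
rim (np.float64(17.067), array([ 0.576, -0.065])) (np.float64(18.073), array([ 0.574, -0.074]))
jar wrist (np.float64(23.126), array([ 0.481, -0.304])) px [336. 144.] top (np.float64(20.032), array([ 0.478, -0.301]))
b1cap wrist (np.float64(12.03), array([ 0.585, -0.31 ])) px [212. 107.] top (np.float64(12.012), array([ 0.576, -0.298]))
b2cap wrist (np.float64(19.06), array([ 0.482, -0.401])) px [372.  -3.] top (np.float64(29.032), array([ 0.477, -0.419]))
```

Run:
```python
from h import *
a=cv2.imread('pics/w16.png')[:250];b=cv2.imread('pics/top4.png')
c=cv2.resize(b[130:270,220:480],None,fx=2.15,fy=2.15,interpolation=2)
cv2.imwrite('pics/c16.png',np.vstack([a,c[:,:560] if c.shape[1]>=560 else cv2.copyMakeBorder(c,0,0,0,560-c.shape[1],0)]))
```

```text
(no output)
```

View pics/c16.png

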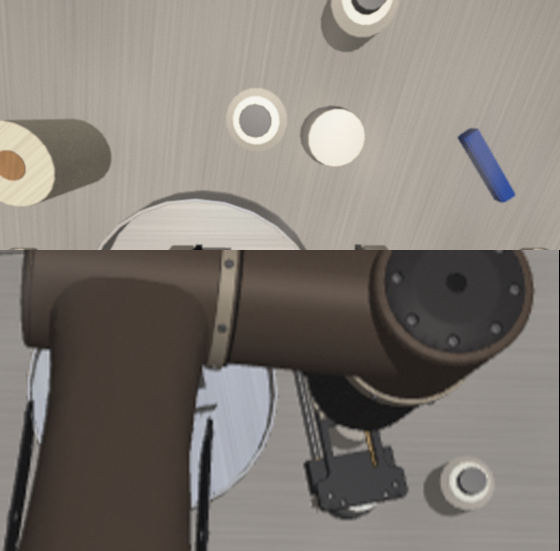

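Wrist view: bottle cap at (255,121), which has been knocked from its first place at about (212,107). Jar lid is at (336,137), and the second bottle's cap at (372,0).

```bash
cat >> h.py <<'E'
def blob(f,roi,lo,hi,z):
    x0,y0,x1,y1=roi;g=cv2.cvtColor(f['image'],6);m=np.zeros_like(g);m[y0:y1,x0:x1]=cv2.inRange(g[y0:y1,x0:x1],lo,hi)
    m=cv2.morphologyEx(m,cv2.MORPH_OPEN,np.ones((3,3)));c=max(cv2.findContours(m,0,1)[0],key=cv2.contourArea);(u,v),r=cv2.minEnclosingCircle(c)
    p=ray(f,(u,v),z);return p[:2].round(4),(round(u,1),round(v,1)),round(r*np.linalg.norm(ray(f,(u+1,v),z)-p),4),cv2.contourArea(c)
E
python3 - <<'E'
from h import *
f=grab('wrist');print(arm.get_state()['eef_pos'])
g=cv2.cvtColor(f['image'],6);print(g[137,290:380:4]);print(g[121,215:300:4])
print('jar',blob(f,(295,95,380,180),218,255,.07))
print('b1',blob(f,(230,95,282,150),60,160,.09))
print('b1 white',blob(f,(222,85,292,155),225,255,.068))
E
```

```text
[ 0.52053795 -0.23566781  0.19800789]
[171 169 169 109 122 232 236 237 237 239 239 240 239 238 237 237 235 234
 233 173 173 173 173]
[167 165 163 180 187 242 185 145 146 146 145 148 148 150 175 243 222 192
 175 170 168 170]
jar (array([ 0.4758, -0.3056]), (336.9, 137.1), np.float64(0.0281), 2335.0)
b1 (array([ 0.5565, -0.3064]), (255.0, 120.0), np.float64(0.0148), 737.5)
b1 white (array([ 0.5572, -0.3067]), (256.0, 119.1), np.float64(0.0234), 1645.0)
```

Request:
{"fn": "apply_moves", "kwargs": {"commands": [[[-1, -0.053, -0.035, 0, 0.0438], [-1, -0.053, -0.035, 0, 0.0438], [-1, -0.053, -0.035, 0, 0.0438], [-1, -0.053, -0.035, 0, 0.0438], [-1, -0.053, -0.035, 0, 0.0438], [-1, -0.053, -0.035, 0, 0.0438], [-1, -0.053, -0.035, 0, 0.0438], [-1, -0.053, -0.035, 0, 0.0438], [-1, -0.053, -0.035, 0, 0.0438], [-1, -0.053, -0.035, 0, 0.0438], [-1, 0, 0, 0, 0], [-1, 0, 0, 0, 0]]]}}

```text
t: 27.8
eef_pos: [0.4145, -0.3061, 0.198]
ee_rot: [3.142, -0.0, -0.003]
force: [0.5, -0.6, 0.0]
width: 0.0875
gripper_force: 0.0
```

```bash
cat >> h.py <<'E'
def pots(f,jar=None,bots=(),nm=''):
    for n,c in [('jar',jar)]+[('bot',b) for b in bots]:
        if c is None: continue
        z=.07 if n=='jar' else .09;u=proj(f,[*c,z])[0].astype(int)
        print(nm,n,u,blob(f,(max(u[0]-45,0),max(u[1]-45,0),u[0]+45,min(u[1]+45,250 if f['mtx'][0,0]<400 else 420)),218,255,.07) if n=='jar' else blob(f,(max(u[0]-24,0),max(u[1]-24,0),u[0]+24,min(u[1]+24,250)),60,160,.09))
E
python3 - <<'E'
from h import *
f=grab('wrist','w17.png');s=arm.get_state();print(s['eef_pos'],s['ee_rot'][2])
pots(f,(.476,-.3055),[(.557,-.3065)])
E
```

```text
[ 0.41474173 -0.30606792  0.19797704] -0.0029814693344907273
 jar [277 135] (array([ 0.4768, -0.3048]), (276.4, 135.0), np.float64(0.028), 2379.5)
 bot [277  38] (array([ 0.5556, -0.3064]), (277.8, 40.6), np.float64(0.0167), 1012.0)
```

Request:
{"fn": "apply_moves", "kwargs": {"commands": [[[-1, 0.155, 0.003, 0, 0], [-1, 0.155, 0, 0, 0], [-1, 0, 0, -0.15, 0], [-1, 0, 0, -0.2, 0], [-1, 0, 0, -0.2, 0], [-1, 0, 0, -0.15, 0], [-1, 0, 0, -0.1, 0], [-1, 0, 0, -0.05, 0], [-1, 0, 0, 0, 0], [-1, 0, 0, 0, 0], [-1, 0, 0, 0, 0]]]}}

```text
t: 28.95
eef_pos: [0.4773, -0.3061, 0.0292]
ee_rot: [3.141, -0.002, -0.0]
force: [-0.6, 1.0, 1.0]
width: 0.0878
gripper_force: 0.0
```

Request:
{"fn": "apply_moves", "kwargs": {"commands": [[[-1, 0, 0.004, -0.045, 0], [-1, 0, 0, 0, 0], [1, 0, 0, 0, 0], [1, 0, 0, 0, 0], [1, 0, 0, 0, 0], [1, 0, 0, 0, 0], [1, 0, 0, 0, 0], [1, 0, 0, 0, 0], [1, 0, 0, 0, 0]]], "force": 35}}

```text
t: 29.85
eef_pos: [0.4762, -0.305, 0.0189]
ee_rot: [3.142, -0.0, -0.0]
force: [0.7, -0.3, -0.1]
width: 0.0614
gripper_force: 34.6
```

Request:
{"fn": "apply_moves", "kwargs": {"commands": [[[1, 0, 0, 0.05, 0], [1, 0, 0, 0.15, 0], [1, 0, 0, 0.2, 0], [1, 0, 0, 0.2, 0], [1, 0, 0.05, 0.05, 0], [1, 0.02, 0.2, 0, 0], [1, 0.02, 0.25, 0, 0], [1, 0.02, 0.25, 0, 0], [1, 0.02, 0.25, 0, 0], [1, 0, 0.2, 0, 0], [1, 0, 0.1, 0, 0], [1, 0, 0, 0, 0]]]}}

```text
t: 31.05
eef_pos: [0.4918, -0.043, 0.149]
ee_rot: [-3.141, -0.0, 0.003]
force: [-0.4, -1.3, -1.2]
width: 0.0613
gripper_force: 34.5
```

Request:
{"fn": "apply_moves", "kwargs": {"commands": [[[1, 0, 0, 0, 0], [1, 0, 0, 0, 0], [1, 0, 0, 0, 0]]]}}

```text
t: 31.35
eef_pos: [0.4919, -0.0463, 0.1487]
ee_rot: [3.141, 0.0, -0.002]
force: [-0.3, 1.1, -2.2]
width: 0.0612
gripper_force: 34.5
```

Run:
```python
from h import *
f=grab('wrist','w18.png');s=arm.get_state();print(s['eef_pos'],s['ee_rot'],s['width'],s['gripper_force'],s['force'])
# plate hub lines at z=.076 and rim circle
print('bore fit',bore(f,.076,np.array([.5808,-.0783]),np.radians(-78.9)))
```

```text
[ 0.49191825 -0.0463171   0.14875685] [ 3.14148589e+00  3.63036054e-04 -1.69338917e-03] 0.06148770153853025 34.45260333828628 [-0.06498154 -1.17879541 -0.93563809]
bore fit (np.int64(86), array([ 0.58177195, -0.08065697]), np.int64(43))
```

Request:
{"fn": "apply_moves", "kwargs": {"commands": [[[1, 0.003, 0.003, -0.1, 0], [1, 0, 0, -0.15, 0], [1, 0, 0, -0.12, 0], [1, 0, 0, -0.06, 0], [1, 0, 0, -0.03, 0], [1, 0, 0, 0, 0], [1, 0, 0, 0, 0]]]}}

```text
t: 32.1
eef_pos: [0.4935, -0.0449, 0.0577]
ee_rot: [-3.141, -0.001, -0.0]
force: [0.1, -0.2, -0.9]
width: 0.0613
gripper_force: 34.5
```

Request:
{"fn": "apply_moves", "kwargs": {"commands": [[[1, 0, 0, -0.01, 0], [1, 0, 0, -0.005, 0], [1, 0, 0, 0, 0], [1, 0, 0, 0, 0]]]}}

```text
t: 32.5
eef_pos: [0.4928, -0.0449, 0.0541]
ee_rot: [-3.141, -0.0, -0.0]
force: [-0.0, 0.8, -1.6]
width: 0.0612
gripper_force: 34.5
```

Request:
{"fn": "apply_moves", "kwargs": {"commands": [[[1, 0, 0, -0.005, 0], [1, 0, 0, 0, 0], [1, 0, 0, -0.004, 0], [1, 0, 0, 0, 0], [1, 0, 0, 0, 0]]]}}

```text
t: 33.0
eef_pos: [0.4929, -0.0449, 0.0528]
ee_rot: [3.142, -0.001, 0.0]
force: [-3.8, 2.1, 8.1]
width: 0.0611
gripper_force: 35.2
```

Request:
{"fn": "apply_moves", "kwargs": {"commands": [[[1, 0, 0, 0.004, 0], [-0.8, 0, 0, 0, 0], [-0.8, 0, 0, 0, 0], [-0.8, 0, 0, 0, 0], [-0.8, 0, 0, 0, 0], [-0.8, 0, 0, 0.08, 0], [-0.8, 0, 0, 0.15, 0], [-0.8, 0, 0, 0.2, 0], [-0.8, 0, 0, 0.2, 0], [-1, 0, -0.1, 0.1, 0], [-1, 0, -0.2, 0, 0], [-1, 0, -0.2, 0, 0]]]}}

```text
t: 34.2
eef_pos: [0.4933, -0.1455, 0.2001]
ee_rot: [-3.141, -0.003, 0.002]
force: [1.2, -0.3, -1.1]
width: 0.0874
gripper_force: 0.0
```

Request:
{"fn": "apply_moves", "kwargs": {"commands": [[[-1, 0, -0.2, 0, 0], [-1, 0, -0.2, 0, 0], [-1, 0, -0.2, 0, 0], [-1, 0, -0.2, 0, 0], [-1, 0, 0, 0, 0], [-1, 0, 0, 0, 0], [-1, 0, 0, 0, 0]]]}}

```text
t: 34.9
eef_pos: [0.4926, -0.3044, 0.1987]
ee_rot: [-3.141, 0.0, -0.0]
force: [0.5, -0.1, -0.6]
width: 0.0878
gripper_force: 0.0
```

Run:
```python
from h import *
f=grab('wrist','w19.png');s=arm.get_state();print(s['eef_pos'],s['ee_rot'][2])
pots(f,None,[(.5556,-.3064),(.48,-.42)])
g=cv2.cvtColor(f['image'],6);u=proj(f,[.5556,-.3064,.09])[0].astype(int);print(g[u[1],u[0]-50:u[0]+50:5])
```

```text
[ 0.49276728 -0.30410188  0.19891289] 0.0004764201820977032
 bot [280 135] (array([ 0.5569, -0.3059]), (279.6, 134.0), np.float64(0.0143), 632.0)
 bot [393 213] (array([ 0.4835, -0.4229]), (397.0, 210.0), np.float64(0.0164), 688.0)
[169 170 170 168 175 180 244 155 147 148 154 155 158 173 239 200 182 172
 172 173]
```

Request:
{"fn": "apply_moves", "kwargs": {"commands": [[[-1, 0.16, -0.009, 0, 0], [-1, 0.16, 0, 0, 0], [-1, 0, 0, 0, 0], [-1, 0, 0, -0.15, 0], [-1, 0, 0, -0.2, 0], [-1, 0, 0, -0.2, 0], [-1, 0, 0, -0.15, 0], [-1, 0, 0, -0.1, 0], [-1, 0, 0, -0.04, 0], [-1, 0, 0, 0, 0], [-1, 0, 0, 0, 0]]]}}

```text
t: 36.05
eef_pos: [0.5577, -0.3065, 0.0322]
ee_rot: [3.141, -0.002, 0.001]
force: [0.6, 0.9, 0.4]
width: 0.0871
gripper_force: 0.0
```

Request:
{"fn": "apply_moves", "kwargs": {"commands": [[[-1, 0, 0, -0.012, 0], [0, 0, 0, 0, 0], [1, 0, 0, 0, 0], [1, 0, 0, 0, 0], [1, 0, 0, 0, 0], [1, 0, 0, 0, 0], [1, 0, 0, 0, 0], [1, 0, 0, 0, 0]]]}}

```text
t: 36.85
eef_pos: [0.5568, -0.3067, 0.0286]
ee_rot: [3.142, -0.0, -0.0]
force: [-0.4, 1.9, 2.7]
width: 0.0589
gripper_force: 35.0
```

Request:
{"fn": "apply_moves", "kwargs": {"commands": [[[1, 0, 0, 0.05, 0], [1, 0, 0, 0.15, 0], [1, 0, 0, 0.2, 0], [1, 0, 0, 0.2, 0], [1, -0.03, 0.1, 0.06, 0], [1, -0.05, 0.2, 0, 0], [1, -0.05, 0.2, 0, 0], [1, -0.05, 0.2, 0, 0], [1, -0.044, 0.12, 0, 0], [1, 0, 0, 0, 0], [1, 0, 0, 0, 0], [1, 0, 0, 0, 0]]], "force": 40}}

```text
t: 38.05
eef_pos: [0.5121, -0.1431, 0.1606]
ee_rot: [3.142, -0.0, -0.001]
force: [-0.1, -0.4, -3.1]
width: 0.0593
gripper_force: 40.0
```

Request:
{"fn": "apply_moves", "kwargs": {"commands": [[[1, 0, 0, -0.1, 0], [1, 0, 0, -0.15, 0], [1, 0, 0, -0.12, 0], [1, 0, 0, -0.07, 0], [1, 0, 0, -0.03, 0], [1, 0, 0, 0, 0], [1, 0, 0, -0.01, 0], [1, 0, 0, 0, 0], [1, 0, 0, 0, 0]]]}}

```text
t: 38.95
eef_pos: [0.5124, -0.1428, 0.0652]
ee_rot: [-3.142, -0.001, -0.0]
force: [-0.2, 0.3, -2.6]
width: 0.0591
gripper_force: 40.0
```

Request:
{"fn": "apply_moves", "kwargs": {"commands": [[[1, 0, 0, -0.006, 0], [1, 0, 0, -0.005, 0], [1, 0, 0, -0.004, 0], [1, 0, 0, 0, 0], [1, 0, 0, 0, 0]]]}}

```text
t: 39.45
eef_pos: [0.5122, -0.1427, 0.0626]
ee_rot: [3.141, -0.001, 0.0]
force: [-4.3, 1.8, 7.8]
width: 0.059
gripper_force: 40.0
```

Request:
{"fn": "apply_moves", "kwargs": {"commands": [[[1, 0, 0, 0.004, 0], [-0.6, 0, 0, 0, 0], [-0.6, 0, 0, 0, 0], [-0.6, 0, 0, 0, 0], [-0.6, 0, 0, 0, 0], [-0.6, 0, 0, 0.08, 0], [-0.6, 0, 0, 0.15, 0], [-0.6, 0, 0, 0.2, 0], [-0.6, 0, 0, 0.2, 0], [-1, -0.05, -0.1, 0.06, 0], [-1, -0.05, -0.2, 0, 0], [-1, -0.05, -0.2, 0, 0]]]}}

```text
t: 40.65
eef_pos: [0.4821, -0.2433, 0.2013]
ee_rot: [3.141, -0.002, 0.002]
force: [1.3, -0.5, 0.9]
width: 0.0858
gripper_force: 0.0
```

Request:
{"fn": "apply_moves", "kwargs": {"commands": [[[-1, -0.07, -0.2, 0, 0], [-1, -0.07, -0.2, 0, 0], [-1, -0.07, -0.2, 0, 0], [-1, -0.07, -0.2, 0, 0], [-1, -0.03, -0.1, 0, 0], [-1, 0, 0, 0, 0], [-1, 0, 0, 0, 0], [-1, 0, 0, 0, 0]]]}}

```text
t: 41.45
eef_pos: [0.4201, -0.4221, 0.2002]
ee_rot: [-3.141, 0.0, 0.0]
force: [0.1, 0.1, 0.1]
width: 0.0876
gripper_force: 0.0
```

Run:
```python
from h import *
f=grab('wrist','w20.png');s=arm.get_state();print(s['eef_pos'],s['ee_rot'][2])
pots(f,None,[(.4835,-.4229)])
g=cv2.cvtColor(f['image'],6);u=proj(f,[.4835,-.4229,.09])[0].astype(int);print(g[u[1],u[0]-50:u[0]+50:5])
```

```text
[ 0.42031029 -0.42194043  0.2003533 ] 0.0006911999334198171
 bot [278 134] (array([ 0.4816, -0.425 ]), (281.1, 137.0), np.float64(0.0144), 630.0)
[165 167 164 168 165 179 185 243 144 147 151 153 157 159 234 234 199 173
 173 175]
```

Request:
{"fn": "apply_moves", "kwargs": {"commands": [[[-1, 0.153, -0.015, 0, 0], [-1, 0.153, 0, 0, 0], [-1, 0, 0, 0, 0], [-1, 0, 0, -0.15, 0], [-1, 0, 0, -0.2, 0], [-1, 0, 0, -0.2, 0], [-1, 0, 0, -0.15, 0], [-1, 0, 0, -0.1, 0], [-1, 0, 0, -0.04, 0], [-1, 0, 0, 0, 0], [-1, 0, 0, 0, 0]]]}}

```text
t: 42.6
eef_pos: [0.482, -0.4258, 0.0335]
ee_rot: [3.141, -0.001, 0.0]
force: [0.4, -0.7, -0.1]
width: 0.0879
gripper_force: 0.0
```

Request:
{"fn": "apply_moves", "kwargs": {"commands": [[[-1, 0, 0, -0.018, 0], [0, 0, 0, 0, 0], [1, 0, 0, 0, 0], [1, 0, 0, 0, 0], [1, 0, 0, 0, 0], [1, 0, 0, 0, 0], [1, 0, 0, 0, 0], [1, 0, 0, 0, 0]]]}}

```text
t: 43.4
eef_pos: [0.4812, -0.4257, 0.0289]
ee_rot: [3.141, -0.0, -0.0]
force: [0.8, 1.0, 3.7]
width: 0.0591
gripper_force: 40.0
```

Request:
{"fn": "apply_moves", "kwargs": {"commands": [[[1, 0, 0, 0.05, 0], [1, 0, 0, 0.15, 0], [1, 0, 0, 0.2, 0], [1, 0, 0, 0.2, 0], [1, 0.05, 0.06, 0.1, 0], [1, 0.1, 0.15, 0, 0], [1, 0.12, 0.2, 0, 0], [1, 0.12, 0.2, 0, 0], [1, 0.12, 0.2, 0, 0], [1, 0.12, 0.2, 0, 0], [1, 0.1, 0.2, 0, 0], [1, 0.1, 0.2, 0, 0]]]}}

```text
t: 44.6
eef_pos: [0.6474, -0.1419, 0.1687]
ee_rot: [-3.141, 0.001, -0.0]
force: [0.5, -0.7, -2.4]
width: 0.0593
gripper_force: 40.0
```

Request:
{"fn": "apply_moves", "kwargs": {"commands": [[[1, 0.075, 0.2, 0, 0], [1, 0, 0.15, 0, 0], [1, 0, 0.057, 0, 0], [1, 0, 0, 0, 0], [1, 0, 0, 0, 0], [1, 0, 0, 0, 0]]]}}

```text
t: 45.2
eef_pos: [0.6618, -0.0634, 0.1687]
ee_rot: [3.141, 0.0, -0.001]
force: [-0.1, 0.7, -2.9]
width: 0.059
gripper_force: 40.0
```

Target contact is at TCP 0.0629; I'll lower to just above it.

Request:
{"fn": "apply_moves", "kwargs": {"commands": [[[1, 0.002, 0.003, -0.1, 0], [1, 0, 0, -0.15, 0], [1, 0, 0, -0.15, 0], [1, 0, 0, -0.07, 0], [1, 0, 0, -0.03, 0], [1, 0, 0, 0, 0], [1, 0, 0, -0.01, 0], [1, 0, 0, 0, 0], [1, 0, 0, 0, 0]]]}}

```text
t: 46.1
eef_pos: [0.6631, -0.0616, 0.0677]
ee_rot: [-3.141, -0.002, -0.0]
force: [0.7, -0.2, -2.7]
width: 0.0593
gripper_force: 40.0
```

Request:
{"fn": "apply_moves", "kwargs": {"commands": [[[1, 0, 0, -0.014, 0], [1, 0, 0, -0.006, 0], [1, 0, 0, -0.005, 0], [1, 0, 0, 0, 0], [1, 0, 0, 0, 0]]]}}

```text
t: 46.6
eef_pos: [0.6626, -0.0616, 0.0629]
ee_rot: [3.141, -0.001, 0.0]
force: [-2.8, 2.3, 6.3]
width: 0.059
gripper_force: 40.0
```

Landed. Release, lift, and back off for a final check.

Request:
{"fn": "apply_moves", "kwargs": {"commands": [[[1, 0, 0, 0.003, 0], [-0.8, 0, 0, 0, 0], [-0.8, 0, 0, 0, 0], [-0.8, 0, 0, 0, 0], [-0.8, 0, 0, 0, 0], [-0.8, 0, 0, 0.08, 0], [-0.8, 0, 0, 0.15, 0], [-0.8, 0, 0, 0.2, 0], [-0.8, 0, 0, 0.2, 0], [-1, -0.1, 0, 0.06, 0], [-1, -0.2, 0, 0, 0], [-1, -0.2, 0, 0, 0]]]}}

```text
t: 47.8
eef_pos: [0.5618, -0.0618, 0.2003]
ee_rot: [-3.141, -0.001, -0.001]
force: [-0.0, 0.3, 0.2]
width: 0.0872
gripper_force: 0.0
```

Request:
{"fn": "apply_moves", "kwargs": {"commands": [[[-1, -0.2, 0.05, 0.05, 0], [-1, -0.2, 0.05, 0.05, 0], [-1, -0.1, 0.05, 0.05, 0], [-1, 0, 0, 0, 0], [-1, 0, 0, 0, 0], [-1, 0, 0, 0, 0]]]}}

```text
t: 48.4
eef_pos: [0.463, -0.0317, 0.23]
ee_rot: [3.142, 0.0, -0.0]
force: [0.1, 0.2, 0.3]
width: 0.0878
gripper_force: 0.0
```

Run:
```python
from h import *
f=grab('wrist','w21.png');s=arm.get_state();print(s['eef_pos'],s['ee_rot'][2],s['t'])
C=np.array([.581,-.079])
for n,c,z,j in[('jar',(.4928,-.0447),.104,1),('b1',(.512,-.1427),.124,0),('b2',(.6626,-.0616),.124,0)]:
    u=proj(f,[*c,z])[0].astype(int);w=40 if j else 24
    try:
        r=blob(f,(max(u[0]-w,0),max(u[1]-w,0),u[0]+w,min(u[1]+w,250)),*( (218,255) if j else (60,160)),z);print(n,u,r,np.linalg.norm(r[0]-C).round(3))
    except Exception as e:print(n,u,e)
a=np.radians(-78.9)
print(bore(f,.076,C,a))
```

```text
[ 0.46294789 -0.03187025  0.22970121] -0.0007617756792825947 48.45
jar [290 167] (array([ 0.4929, -0.045 ]), (291.0, 167.9), np.float64(0.0277), 2201.5) 0.094
b1 [397 151] (array([ 0.5127, -0.1404]), (395.0, 150.5), np.float64(0.0164), 828.0) 0.092
b2 [316 -44] (array([ 0.577 , -0.0641]), (315.5, 75.0), np.float64(0.0261), 1583.5) 0.015
(np.int64(61), array([ 0.58177943, -0.08037568]), np.int64(29))
```

Run:
```python
from h import *
g=grab('scene','scene9.png');G=cv2.cvtColor(g['image'],6)
for n,c,z,col in[('jar',(.4928,-.0447),.104,0),('b1',(.512,-.141),.124,1),('b2',(.6626,-.0616),.124,1)]:
    u=proj(g,[*c,z])[0].round().astype(int);x,y=u;print(n,u,G[y,x-16:x+17:4],G[y-16:y+40:4,x])
    if col:
        r=blob(g,(x-13,y-10,x+14,y+12),30,110,z);print(r)
```

```text
jar [286 193] [179 212 217 217 217 217 217 180 161] [161 160 214 217 217 217 196 103  75  53  50  50 179 179]
b1 [248 173] [160 161 176 105 104 104 172 158 160] [158 160 161 112 104  61 140 191 115 105 105 105 137 153]
(array([ 0.5163, -0.1379]), (247.4, 175.0), np.float64(0.014), 97.0)
b2 [227 227] [187 185 193 106 106 106 193 167  86] [ 88 182 146 105 106  99  86 193 186 105 105 105 106 106]
(array([ 0.6626, -0.0677]), (225.0, 225.5), np.float64(0.0228), 185.0)
```

All three stand upright where placed, so I'm handing in.

```bash
python3 -c "
from station import arm
print(arm.job_done())"
```

```text
the job is handed in; nothing more can be done
None
```

The job is handed in: the key is in the slot, the plate is seated home on the shoulder, and the jar and both bottles (the only pots I saw) stand upright inside the rim. I didn't go near the phones, tape or label roll; the hand-in gave no verdict.

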